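# Close up and stack a silversmith's order

### The job

Pack the order: lay the red pendant box flat in the open wooden case and press the case's hinged lid down past its catch until it is fully shut. Press the lid of every blue tin fully home before it goes on the stack, then stack all the tins squarely in one column on the cork pad of the shut case, upright, with their long sides in line with the pad's. Leave the bead jar, bowl, wire spool and steel block beside them where they are.

Things in the scene. Friction and masses are not known exactly. Their poses are not given: they have to be found in the camera images.
- case: Open wooden dispatch case with brass bands, fixed to the bench. Outside 170 (x) x 150 (y) x 56 mm high without its lid, walls and floor 6 mm thick. Origin: centre of its underside; z up. The lid's hinge runs along its +y edge, the brass snap catch is in the middle of its -y edge.
- case_lid (a joint): Angle of the case's hinged wooden lid, rad: 0 shut, about 1.6 to 1.75 at the start (standing open, a little past upright), limit 1.8. The stiff hinge holds the lid wherever it is left. About 0.1 rad before shut the tongue meets the spring catch; pushing the free edge past it takes about 10 N and the lid then stays at 0.
- hinge (a point): On the hinge line of the case lid, middle of its length, at the level of the lid's underside (56 mm above the bench). x along the hinge line.
- lid_edge (a point): Middle of the lid's free edge on its outer face, 10 mm in from the edge: where to press. 140 mm from the hinge line; the lid is 170 (along the hinge) x 150 x 10 mm thick. A brass hasp sticks out 16 mm beyond the edge there.
- pad (a point): Centre of the cork pad (88 x 64 mm, flush) on the outer face of the case lid; when the lid is shut it faces up, 66 mm above the bench over the middle of the case, its long side along the case's x.
- pendant_box: Small red pendant box with a brass band, a closed solid box 60 (x) x 44 (y) x 30 mm high, 90 g. Origin: centre of its underside, z up.
- tin1: Flat blue tin with a push-on silver lid, 80 (x) x 56 (y) mm, 36 mm high when the lid is fully home (the lower 24 mm is the blue body), about 0.23 kg. Origin: centre of its underside, z up. May be absent.
- tin1_lid (a joint): How far the lid of tin1 stands proud, m: 0 = fully home and flush with the blue body, 0.0045 to 0.009 at the start (a copper neck shows in the gap). A tight fit: it stays where it is and takes about 8 N to push down.
- tin2: Flat blue tin with a push-on silver lid, 80 (x) x 56 (y) mm, 36 mm high when the lid is fully home (the lower 24 mm is the blue body), about 0.23 kg. Origin: centre of its underside, z up. May be absent.
- tin2_lid (a joint): How far the lid of tin2 stands proud, m: 0 = fully home and flush with the blue body, 0.0045 to 0.009 at the start (a copper neck shows in the gap). A tight fit: it stays where it is and takes about 8 N to push down.
- tin3: Flat blue tin with a push-on silver lid, 80 (x) x 56 (y) mm, 36 mm high when the lid is fully home (the lower 24 mm is the blue body), about 0.23 kg. Origin: centre of its underside, z up. May be absent.
- tin3_lid (a joint): How far the lid of tin3 stands proud, m: 0 = fully home and flush with the blue body, 0.0045 to 0.009 at the start (a copper neck shows in the gap). A tight fit: it stays where it is and takes about 8 N to push down.
- tin4: Flat blue tin with a push-on silver lid, 80 (x) x 56 (y) mm, 36 mm high when the lid is fully home (the lower 24 mm is the blue body), about 0.23 kg. Origin: centre of its underside, z up. May be absent.
- tin4_lid (a joint): How far the lid of tin4 stands proud, m: 0 = fully home and flush with the blue body, 0.0045 to 0.009 at the start (a copper neck shows in the gap). A tight fit: it stays where it is and takes about 8 N to push down.
- bead_jar: Glass jar, 52 mm across, 60 mm high, a bystander to leave alone.
- bench_block: Steel bench block 60 x 60 x 22 mm, a bystander to leave alone.
- wire_spool: Copper wire spool, 40 mm across, 28 mm high, a bystander to leave alone.
- bead_bowl: White bowl, 80 mm across, 35 mm high, a bystander to leave alone.
Things that resemble listed ones, but are neither listed nor needed, are in the scene too. Leave any pink or turquoise look-alike of the tin1 alone.

How it is judged:
By the outcome, as a careful person would: the job done as asked, in the order asked, and still so for the second after the job is handed in, with the robot touching nothing.
Of tin1, tin2, tin3, tin4 only 3 to 4 are there at a start; the rules pass over those that are not, and their reading is None.
At some moment in a run one of pendant_box, tin1, tin2, tin3, tin4 may be knocked a few centimetres aside while the robot is not near it.
Once in a run the grip may slacken for a moment while it holds something.
It also fails if it takes over 210 s, if anything falls off the work surface, if the arm or the gripper's body presses on something with over 40 N, if the wrist force passes 120 N, or if a joint passes its speed limit or range.

### The arm

A 6-joint arm with a two-finger parallel gripper is mounted at the origin on the work surface. World frame = base frame: x ahead of the robot, y to its left, z up, the work surface at z = 0. Lengths are in m, angles in rad, forces in N, time in s.
With the tool pointing down it reaches from about 0.325 to 0.9 m from the base axis. Payload 3.5 kg.
Tool frame: the origin (TCP) lies midway between the tips of the shut fingers; the grasp point (between the pads) lies 19 mm behind it (robot.grasp_offset is the z of the grasp point in the tool frame, in m); z points along the fingers, y is the direction in which the jaws open and shut (so a half turn about z gives the same grasp; the last joint's range is limited). The gripper opens to 85 mm and grips with 20 to 120 N. Pads are 22 mm wide; open, the fingers measure 114 mm over their backs; the gripper's body (76 mm by 85 mm) begins 54 mm behind the grasp point. The pads swing forward as they close: fully open they stand 13 mm farther back than shut.
Start: joints at [-1.289, 0.276, -0.026, 1.268, 0, 1.467], TCP at [0.235, -0.579, 0.231] pointing down, gripper open.
Joint ranges: [-3.12, 3.12], [-0.85, 1.88], [-1.08, 1.24], [-1.95, 2.15], [-1.57, 1.53], [-3.14, 3.14]. Speed limits (rad/s): [2.57, 2.57, 3.14, 3.14, 3.14, 3.14].

### API

Orientations are given as a 3x3 rotation matrix whose columns are the frame's x, y, z axes.
In Python, from bench import robot, get_image, camera_info, trace, tip_of gives the robot as it stands.
- The arm moves only by the tool carry_out, never from a script. Its argument "motion" is a list that holds one entry, the list of rows, each a list of 7 numbers: the turn, a rotation vector about the tool's x, y, z in rad, then the shift along the tool's x, y, z in m, then the opening, from -1 (shut) to 1 (fully open). A call has exactly 5 rows; each row shifts and turns the commanded pose from where the row before left it, along the tool's axes as they then stand; what a row does not reach is not made up. A row lasts 1/8 s, in which the tool goes at most 62.5 mm and 10.7 degrees, less where a joint would pass 70% of its speed; a pose out of reach is approached as far as the arm can. A call with a gripper value outside its range is refused whole. The fingers move at their own pace and stop on an object; the grip force is fixed at half the most. Time passes only in rows, so rows that do not move let the fingers close, or fill a call up. It gives the time, the measured TCP pose, the force and the opening at its end, in the units of the state.
- robot.get_state(): the state, without advancing time (a new reading comes with each control period).
- get_image(name): name is "side" or "top"; returns (picture, depth): 384x512x3 uint8, red, green, blue; 384x512 float32, m along the optical axis (not along the pixel's ray), 0 where there is no reading.
- camera_info(name): a dict with "camera_matrix" (3x3 intrinsics, pixels), "R" (3x3) and "t" (3): a world point X has camera coordinates R X + t. Camera axes: x right, y down, z forward; pixel columns grow to the right and rows downward; lengths in m; the calibration is good to about 2 mm. A picture is of the moment at which its call begins. camera_info takes no time and is no camera call.
- robot.job_done(): hands the job in, once; it reports no verdict.
Trained networks look in the newest picture that a camera, given by its name, has taken for a name from the list of things; names that differ only in an ending like _2 or _b are one class to them, and where a whole thing is asked for, a point or a joint stands for the part that bears it (a point fixed in the world has none). Each returns a list of dicts, best first, with "confidence" (0 to 1); they miss things now and then, are a little off and sometimes report something else, mostly with a low value. They report only what shows in the picture. A call takes as long as a camera call. They do not tell look-alikes from the thing itself.
- trace(target, camera): "mask" (384x512 bool, what is visible of it) and "bbox" ([left, top, right, bottom] in pixels, round what is visible of it).
- tip_of(target, camera): "centre" ([column, row] in pixels: a listed point, or the origin of a listed thing).
The state is a dict: "t": time; "joint_pos": joint angles; "dq": joint speeds; "tau": joint torques, N m; "position": TCP position; "orientation": TCP orientation; "force": force on the tool from outside, world axes, zero at the start; "moment": the same for the moment, N m; "width": finger opening in m.
Only numpy, scipy, OpenCV 4.12 (cv2) and the standard library are available. Lean on these libraries where they do the work, as an engineer would, in place of code of your own. Each camera call takes 0.05 s, during which the arm holds its last target.

## Working session

There is one attempt and no reset: what is moved stays moved. The work goes in short steps, Python scripts to look and compute and a tool call to move; the robot and the scene stay as the last step left them, time stands still between calls to the robot, and variables do not carry over. Pictures are saved under pics/ and viewed, and the job is handed in when it is done.

Besides the shell and the picture viewer there is one more tool, called after "Emit:" by a JSON object that holds its "api" and its "payload". carry_out: Moves the arm, as the interface text tells. Its arguments: {"type":"object","properties":{"motion":{"type":"array"}},"required":["motion"]}

```bash
ls; mkdir -p pics; cat > h.py <<'E'
import numpy as np,cv2
from bench import robot,get_image,camera_info,trace,tip_of
def snap(name,tag):
    im,d=get_image(name); cv2.imwrite(f'pics/{tag}.png',cv2.cvtColor(im,cv2.COLOR_RGB2BGR)); np.save(f'pics/{tag}.npy',d); return im,d
def world(name,d):
    c=camera_info(name);K=np.array(c['camera_matrix']);R=np.array(c['R']);t=np.array(c['t'])
    v,u=np.mgrid[0:d.shape[0],0:d.shape[1]]
    p=np.stack([(u-K[0,2])/K[0,0]*d,(v-K[1,2])/K[1,1]*d,d],-1)
    return (p-t)@R
def proj(name,X):
    c=camera_info(name);K=np.array(c['camera_matrix']);R=np.array(c['R']);t=np.array(c['t'])
    p=np.asarray(X)@R.T+t; q=p@K.T; return q[...,:2]/q[...,2:]
E
python3 - <<'E'
from h import *
print(robot.get_state()); 
for n in('top','side'):
    im,d=snap(n,n+'0'); c=camera_info(n); print(n,c['camera_matrix'],c['R'],c['t'])
E
```

```text
pics
{'t': 0.0, 'joint_pos': array([-1.28938116e+00,  2.77141835e-01, -2.79395713e-02,  1.26798499e+00,
       -4.95360950e-05,  1.46742068e+00]), 'dq': array([ 0.00072658,  0.00081683, -0.00067363, -0.00048136, -0.00117429,
       -0.00045425]), 'tau': array([-2.55891182e-04, -4.45508409e+01,  2.95202744e+01,  1.64607709e-02,
       -3.62618539e-05, -1.69221970e-06]), 'position': array([ 0.23437053, -0.57852607,  0.23012656]), 'orientation': array([[ 9.26877014e-01,  3.75364545e-01, -6.78019401e-04],
       [ 3.75365112e-01, -9.26874499e-01,  2.16701077e-03],
       [ 1.84980119e-04, -2.26305730e-03, -9.99997422e-01]]), 'force': array([ 1.15918172,  0.73362224, -0.93638173]), 'moment': array([-0.07476278, -0.01540348, -0.01519477]), 'width': 0.0857683798835856}
top [[371.85129234   0.         255.51809685]
 [  0.         371.85129234 190.18205944]
 [  0.           0.           1.        ]] [[-0.02676408 -0.99960732 -0.00829991]
 [-0.98499103  0.02778722 -0.17035415]
 [ 0.17051788  0.00361597 -0.98534795]] [0.00781535 0.56070808 0.89495914]
side [[389.65732285   0.         254.09093199]
 [  0.         389.65732285 189.42571649]
 [  0.           0.           1.        ]] [[-0.71352828 -0.70054808 -0.01047722]
 [-0.4716785   0.49136825 -0.73217255]
 [ 0.51807025 -0.51748394 -0.68103861]] [0.3810752  0.30819757 0.83927562]
```

View pics/top0.png

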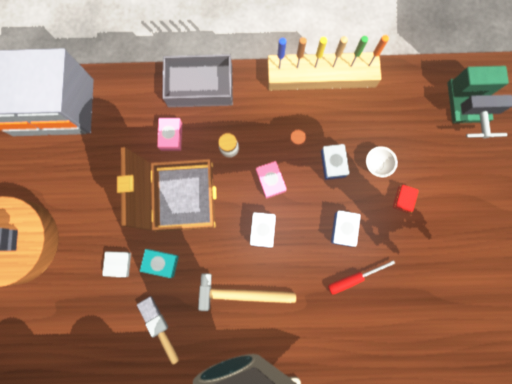

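View pics/side0.png

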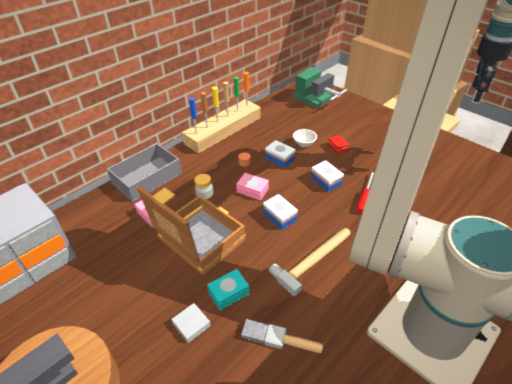

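```bash
cat >> h.py <<'E'
def rect(P):
    # P Nx2 -> center,long-axis angle,size
    (c,s,a)=cv2.minAreaRect((P*1000).astype(np.float32)); 
    if s[0]<s[1]: s=s[::-1]; a+=90
    a=(a+90)%180-90
    return np.round(np.array(c)/1000,4),np.round(np.array(s),1),round(a,1)
E
python3 - <<'E'
from h import *
im,d=snap('top','top1'); W=world('top',d)
big=cv2.resize(cv2.imread('pics/top1.png')[100:300,90:440],None,fx=2.28,fy=2.28,interpolation=cv2.INTER_CUBIC);cv2.imwrite('pics/topcrop.png',big)
for n in ('tin1','pendant_box','case','case_lid','bench_block','wire_spool','bead_bowl','bead_jar'):
    for r in trace(n,'top'):
        m=r['mask']&(d>0); P=W[m]; 
        zt=np.percentile(P[:,2],90); Q=P[abs(P[:,2]-zt)<.006]
        print(n,round(r['confidence'],2),r['bbox'],'ztop',round(zt,4),*rect(Q[:,:2]),len(Q))
for n in('hinge','pad','lid_edge','case'):
    for r in tip_of(n,'top'): print(n,r['confidence'],r['centre'])
E
```

```text
tin1 0.91 [139.7, 249.6, 175.9, 278.0] ztop 0.0393 [0.3847 0.2411] [80.5 56. ] 77.0 721
tin1 0.85 [319.1, 145.7, 348.3, 182.3] ztop 0.0477 [ 0.6334 -0.216 ] [80.  56.4] 5.3 658
tin1 0.82 [328.9, 211.2, 359.8, 244.4] ztop 0.048 [ 0.4585 -0.2321] [80.1 56.3] -11.4 714
tin1 0.7 [116.3, 148.2, 218.2, 231.0] ztop 0.1965 [0.5496 0.2662] [166.7   9.9] -0.6 158
tin1 0.68 [254.3, 164.6, 285.9, 199.6] ztop 0.0393 [ 0.5921 -0.0473] [80.4 56.1] 17.8 657
tin1 0.64 [251.2, 212.5, 277.4, 244.7] ztop 0.0481 [ 0.4611 -0.0221] [79.9 55.5] -7.1 699
tin1 0.61 [156.2, 118.0, 183.9, 154.3] ztop 0.0392 [0.7229 0.2193] [78.6 57. ] -2.5 604
pendant_box 0.96 [393.5, 183.8, 417.4, 213.1] ztop 0.0332 [ 0.5326 -0.3952] [60.3 44.8] -21.5 396
pendant_box 0.64 [367.7, 148.8, 397.4, 177.4] ztop 0.0359 [ 0.6287 -0.336 ] [78.6 76.2] -47.2 200
case 0.56 [116.7, 148.5, 217.0, 228.8] ztop 0.1967 [0.5509 0.2665] [169.3   7.8] 0.5 160
case 0.25 [118.6, 149.8, 156.7, 228.2] ztop 0.2217 [0.5515 0.2618] [35.3 34.5] -88.7 273
case 0.16 [246.4, 210.3, 273.3, 246.4] ztop 0.0481 [ 0.4611 -0.0221] [79.9 55.6] -7.3 703
case_lid 0.81 [120.8, 151.0, 150.8, 229.0] ztop 0.2216 [0.5518 0.2608] [34.5 32.7] 3.2 257
bench_block 0.96 [103.3, 250.0, 130.4, 276.4] ztop 0.0255 [0.3854 0.3522] [60.9 59.9] 86.3 563
wire_spool 0.68 [289.2, 127.8, 305.5, 147.3] ztop 0.0313 [ 0.7039 -0.1244] [37.9 37.1] -31.3 164
bead_bowl 0.79 [366.1, 149.6, 398.4, 178.3] ztop 0.0355 [ 0.6285 -0.336 ] [77.2 74.3] -64.0 176
bead_jar 0.55 [217.4, 132.7, 238.2, 154.9] ztop 0.0632 [0.6854 0.0618] [44.5 44.1] -33.4 248
hinge 0.7 [150.7, 195.8]
pad 0.78 [136.9, 190.5]
lid_edge 0.89 [122.0, 185.8]
lid_edge 0.68 [378.5, 165.4]
case 0.64 [183.1, 196.9]
```

View pics/topcrop.png

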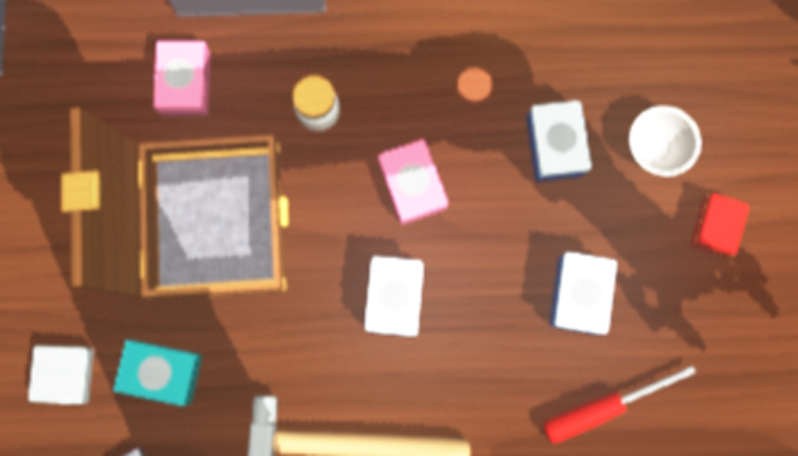

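```bash
python3 - <<'E'
from h import *
im,d=snap('side','side1'); W2=world('side',d)
d1=np.load('pics/top1.npy'); W=world('top',d1)
# case rim from top: region points with z 0.052..0.066
for nm,WW in(('top',W),('side',W2)):
    m=(WW[...,2]>.050)&(WW[...,2]<.068)&(WW[...,0]>.43)&(WW[...,0]<.68)&(WW[...,1]>.06)&(WW[...,1]<.25)
    m=m.astype(np.uint8);n,l,s,c=cv2.connectedComponentsWithStats(m)
    i=1+np.argmax(s[1:,4]);P=WW[l==i];print(nm,rect(P[:,:2]),np.median(P[:,2]),P.min(0),P.max(0),len(P))
    # lid section 
    m=(WW[...,0]>.49)&(WW[...,0]<.52)&(WW[...,1]>.15)&(WW[...,1]<.33)&(WW[...,2]>.07)&(WW[...,2]<.25)
    P=WW[m]; 
    for z in np.arange(.07,.22,.02):
        q=P[abs(P[:,2]-z)<.01]
        if len(q):print(round(z,2),q[:,1].min().round(4),q[:,1].max().round(4),len(q))
for n in ('tin1','pendant_box','bench_block'):
    for r in trace(n,'side'):
        m=r['mask']&(d>0); P=W2[m]
        zt=np.percentile(P[:,2],85); Q=P[abs(P[:,2]-zt)<.006]
        print(n,round(r['confidence'],2),'ztop',round(zt,4),*rect(Q[:,:2]),len(Q))
E
```

```text
top (array([0.5551, 0.1727]), array([170.9, 156.9]), 1.6) 0.05690407015842251 [0.46817851 0.09466848 0.05007518] [0.64162582 0.24999687 0.06300577] 611
0.07 0.2526 0.2559 17
0.09 0.2537 0.257 42
0.11 0.255 0.2589 42
0.13 0.2581 0.2609 45
0.15 0.2595 0.2624 45
0.17 0.2598 0.2643 54
0.19 0.2628 0.2668 57
0.21 0.2643 0.2756 83
side (array([0.5531, 0.1717]), array([173.7, 158.6]), 1.6) 0.05633358128102358 [0.46449313 0.09257885 0.0500347 ] [0.64164193 0.24857355 0.06101379] 493
0.07 0.2598 0.2611 15
0.09 0.2605 0.2639 28
0.11 0.2624 0.2658 36
0.13 0.2639 0.2672 32
0.15 0.2661 0.2692 36
0.17 0.2669 0.2708 38
0.19 0.2691 0.2726 38
0.21 0.263 0.2731 60
tin1 0.92 ztop 0.039 [ 0.5884 -0.0495] [81. 55.] 17.7 352
tin1 0.9 ztop 0.0383 [0.3832 0.2385] [78.9 57.8] 76.6 761
tin1 0.72 ztop 0.0476 [ 0.6305 -0.2185] [81.4 59.3] 2.5 280
tin1 0.71 ztop 0.0473 [ 0.4579 -0.0253] [79.5 57.7] -7.2 445
tin1 0.6 ztop 0.0474 [ 0.4557 -0.2328] [82.2 59.1] -7.9 349
tin1 0.44 ztop 0.0384 [0.7246 0.2362] [73.6 17.2] -5.1 92
pendant_box 0.59 ztop 0.0331 [ 0.5288 -0.3971] [61.1 42.4] -21.2 143
bench_block 0.96 ztop 0.0243 [0.3834 0.3491] [61.1 60.2] -3.7 720
```

```bash
cat > plan.py <<'E'
import sys,numpy as np
from scipy.spatial.transform import Rotation as Ro
from bench import robot
# usage: plan.py open x,y,z,yawdeg,nrows ...   (calls of 5 rows, padded)
def R_(yaw):
    c,s=np.cos(yaw),np.sin(yaw); return np.array([[c,s,0],[s,-c,0],[0,0,-1.]])
st=robot.get_state(); p=st['position'].copy(); R=st['orientation'].copy(); g=float(sys.argv[1])
print('now',p.round(4),'yaw',np.degrees(np.arctan2(R[1,0],R[0,0])).round(1),'w',round(st['width'],4),'F',st['force'].round(1),'t',round(st['t'],2))
rows=[]
for a in sys.argv[2:]:
    x,y,z,yw,n=map(float,a.split(','));n=int(n)
    yaw0=np.arctan2(R[1,0],R[0,0]); dy=(np.radians(yw)-yaw0+np.pi)%(2*np.pi)-np.pi
    # direction-safe: always short way unless |dy|~pi
    T=R_(np.radians(yw)); 
    rv=Ro.from_matrix(R.T@T).as_rotvec()
    if np.linalg.norm(rv)/n>.186: print('TURN TOO FAST',np.linalg.norm(rv)/n)
    tgt=np.array([x,y,z]); step=(tgt-p)/n
    if np.linalg.norm(step)>.0625: print('SHIFT TOO FAST')
    for i in range(n):
        sh=R.T@((tgt-p)/(n-i)); rr=Ro.from_matrix(R.T@T).as_rotvec()/(n-i)
        sh=sh.round(4); rr=rr.round(3)
        rows.append(list(rr)+list(sh)+[g])
        p=p+R@sh; R=R@Ro.from_rotvec(rr).as_matrix()
while len(rows)%5: rows.append([0,0,0,0,0,0,g])
for k in range(0,len(rows),5):
    print('[['+','.join('['+','.join(f'{v:g}' for v in r)+']' for r in rows[k:k+5])+']]')
E
python3 plan.py 1 0.35,-.5,.23,90,7 .5315,-.396,.13,158.5,8
```

```text
now [ 0.2346 -0.5793  0.2313] yaw 22.0 w 0.0851 F [-0.4  0.1  0. ] t 0.95
[[[0,0,-0.169,0.0195,-0.0043,0.0002,1],[0,0,-0.169,0.02,-0.001,0.0002,1],[0,0,-0.17,0.0199,0.0024,0.0002,1],[0,0,-0.169,0.0192,0.0057,0.0002,1],[0,0,-0.17,0.0179,0.0089,0.0002,1]]]
[[[0,0,-0.169,0.0161,0.0118,0.0002,1],[0,0,-0.17,0.014,0.0143,0.0001,1],[-0,0,-0.149,0.013,0.0227,0.0125,1],[-0,0,-0.15,0.0095,0.0244,0.0125,1],[-0,0,-0.149,0.0057,0.0255,0.0125,1]]]
[[[-0,0,-0.15,0.0019,0.0261,0.0125,1],[-0,0,-0.149,-0.002,0.0261,0.0125,1],[-0,0,-0.15,-0.0059,0.0254,0.0125,1],[-0,0,-0.149,-0.0096,0.0243,0.0125,1],[-0,0,-0.15,-0.0131,0.0226,0.0125,1]]]
```

Emit:
{"api": "carry_out", "payload": {"motion": [[[0,0,-0.17,0.0195,-0.0043,0,1],[0,0,-0.17,0.02,-0.001,0,1],[0,0,-0.17,0.02,0.0024,0,1],[0,0,-0.17,0.019,0.006,0,1],[0,0,-0.17,0.018,0.009,0,1]]]}}

```text
t: 1.58
position: [0.3178, -0.5223, 0.2313]
orientation: [[0.324, 0.946, 0.0], [0.946, -0.324, -0.0], [-0.0, 0.0, -1.0]]
force: [-0.6, -0.4, -0.5]
width: 0.0855
```

Emit:
{"api": "carry_out", "payload": {"motion": [[[0,0,-0.17,0.016,0.012,0,1],[0,0,-0.17,0.014,0.014,0,1],[0,0,-0.15,0.013,0.0227,0.0125,1],[0,0,-0.15,0.0095,0.0244,0.0125,1],[0,0,-0.15,0.0057,0.0255,0.0125,1]]]}}

```text
t: 2.2
position: [0.4186, -0.4604, 0.1935]
orientation: [[-0.443, 0.897, 0.0], [0.897, 0.443, -0.0], [-0.0, 0.0, -1.0]]
force: [0.4, -0.7, 0.5]
width: 0.0857
```

Emit:
{"api": "carry_out", "payload": {"motion": [[[0,0,-0.15,0.002,0.026,0.0125,1],[0,0,-0.15,-0.002,0.026,0.0125,1],[0,0,-0.15,-0.006,0.0254,0.0125,1],[0,0,-0.15,-0.0096,0.0243,0.0125,1],[0,0,-0.15,-0.013,0.0226,0.0125,1]]]}}

```text
t: 2.82
position: [0.5314, -0.3946, 0.1309]
orientation: [[-0.935, 0.354, 0.0], [0.354, 0.935, -0.0], [-0.0, -0.0, -1.0]]
force: [0.2, -0.0, 0.2]
width: 0.0855
```

```bash
cat > look.py <<'E'
import sys
from h import *
# look.py tag [names...]  measured from top, z bias removed
tag=sys.argv[1]
im,d=snap('top',tag); W=world('top',d)
for n in sys.argv[2:]:
    for r in trace(n,'top'):
        if r['confidence']<.3: continue
        m=r['mask']&(d>0); P=W[m]
        if len(P)<30: continue
        zt=np.percentile(P[:,2],90); Q=P[abs(P[:,2]-zt)<.006]
        col=np.median(im[m],0)
        print(n,round(r['confidence'],2),'ztop',round(zt-.0033,4),*rect(Q[:,:2]),len(Q),col)
E
python3 look.py top2 pendant_box tin1; python3 plan.py 1 .5315,-.396,.005,158.5,5
```

```text
pendant_box 0.76 ztop 0.0299 [ 0.5328 -0.3946] [60.2 45.1] -20.7 379 [254.  77.  68.]
pendant_box 0.31 ztop 0.2182 [0.5517 0.2618] [36.  34.4] -86.7 276 [112.  73.  45.]
tin1 0.93 ztop 0.0445 [ 0.4586 -0.2318] [79.4 56.9] -10.7 714 [254.5 255.  255. ]
tin1 0.92 ztop 0.0447 [ 0.4611 -0.022 ] [80.  55.5] -7.4 703 [255. 255. 255.]
tin1 0.8 ztop 0.0359 [0.3844 0.2409] [80.1 56.1] 76.8 725 [ 71. 197. 192.]
tin1 0.77 ztop 0.0362 [0.7227 0.2192] [78.  57.2] -2.2 606 [246. 162. 194.]
tin1 0.61 ztop 0.0445 [ 0.6333 -0.2159] [80.5 56.1] 4.8 659 [252. 253. 253.]
now [ 0.5308 -0.394   0.1303] yaw 159.0 w 0.0853 F [-0.6  0.  -0.3] t 2.98
[[[0,-0,0.002,-0.0003,-0.0003,0.0251,1],[0,-0,0.002,-0.0003,-0.0004,0.0251,1],[0,-0.001,0.002,-0.0003,-0.0003,0.025,1],[0,-0,0.002,-0.0003,-0.0004,0.0251,1],[0,-0.001,0.001,-0.0004,-0.0003,0.025,1]]]
```

View pics/top2.png

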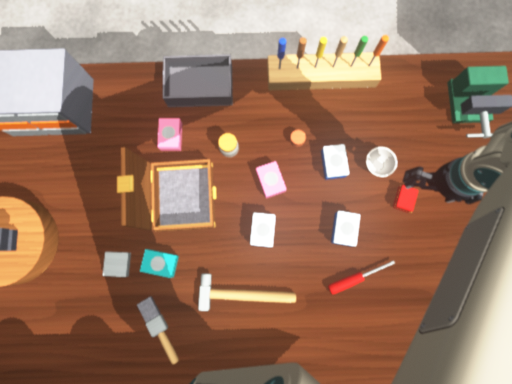

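```bash
python3 - <<'E'
from h import *
print(proj('top',[[.531,-.394,.13],[.531,-.394,0.03],[.531,-.394,0.2]]))
E
```

```text
[[423.36249309 192.1732553 ]
 [406.35929067 198.60417902]
 [437.79803776 186.71346695]]
```

Emit:
{"api": "carry_out", "payload": {"motion": [[[0,0,0,0,0,0.025,1],[0,0,0,0,-0.001,0.025,1],[0,0,0,0,0,0.025,1],[0,0,0,0,0,0.025,1],[0,0,0,0,0,0.025,1]]]}}

```text
t: 3.6
position: [0.5298, -0.3972, 0.0064]
orientation: [[-0.932, 0.361, 0.001], [0.361, 0.932, -0.001], [-0.001, -0.001, -1.0]]
force: [0.0, 1.0, 0.6]
width: 0.0854
```

Emit:
{"api": "carry_out", "payload": {"motion": [[[0,0,0,0,0,0,-1],[0,0,0,0,0,0,-1],[0,0,0,0,0,0,-1],[0,0,0,0,0,0,-1],[0,0,0,0,0,0,-1]]]}}

```text
t: 4.22
position: [0.5314, -0.3973, 0.0084]
orientation: [[-0.933, 0.359, 0.002], [0.359, 0.933, -0.003], [-0.003, -0.002, -1.0]]
force: [-1.1, -0.9, 6.0]
width: 0.0431
```

Emit:
{"api": "carry_out", "payload": {"motion": [[[0,0,0,0,0,-0.02,-1],[0,0,0,0,0,-0.04,-1],[0,0,0,0,0,-0.04,-1],[0,0,0,0,0,-0.03,-1],[0,0,0,0,0,0,-1]]]}}

```text
t: 4.85
position: [0.5322, -0.3976, 0.1407]
orientation: [[-0.934, 0.358, 0.005], [0.358, 0.934, -0.005], [-0.007, -0.003, -1.0]]
force: [-0.1, 0.2, -0.3]
width: 0.0426
```

```bash
python3 look.py top3; python3 plan.py -1 .55,.165,.16,180,12 .55,.165,.045,180,5 .55,.165,.011,180,3
```

```text
now [ 0.5309 -0.3965  0.1382] yaw 159.0 w 0.0427 F [-0.4  0.2 -0.4] t 4.9
[[[-0,0,-0.031,0.0153,0.0442,-0.0019,-1],[-0,0,-0.031,0.0139,0.0447,-0.0019,-1],[-0,0,-0.03,0.0125,0.0451,-0.0019,-1],[-0,0,-0.031,0.0112,0.0455,-0.0019,-1],[-0,0,-0.03,0.0097,0.0458,-0.0019,-1]]]
[[[-0,0,-0.031,0.0084,0.0461,-0.0019,-1],[-0,0,-0.03,0.0069,0.0463,-0.0019,-1],[-0,0,-0.031,0.0055,0.0465,-0.0019,-1],[-0,0.001,-0.03,0.0041,0.0466,-0.0019,-1],[-0.001,0,-0.031,0.0027,0.0467,-0.0019,-1]]]
[[[-0,0.001,-0.03,0.0013,0.0468,-0.0019,-1],[-0.001,0,-0.031,-0.0001,0.0469,-0.002,-1],[0,0,0,0,-0,0.023,-1],[0,0,0,0,-0,0.023,-1],[0,0,0,0,-0,0.023,-1]]]
[[[0,0,0,0,-0,0.023,-1],[0,0,0,0,-0.0001,0.023,-1],[0,0,0,0,0,0.0113,-1],[0,0,0,0,0,0.0114,-1],[0,0,0,0,0,0.0113,-1]]]
```

View pics/top3.png

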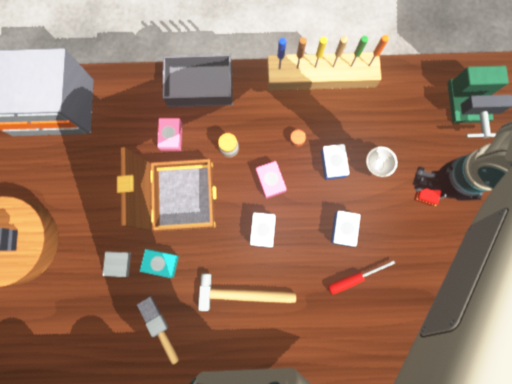

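Emit:
{"api": "carry_out", "payload": {"motion": [[[0,0,-0.031,0.015,0.044,-0.002,-1],[0,0,-0.031,0.014,0.045,-0.002,-1],[0,0,-0.03,0.0125,0.045,-0.002,-1],[0,0,-0.031,0.011,0.0455,-0.002,-1],[0,0,-0.03,0.01,0.046,-0.002,-1]]]}}

```text
t: 5.52
position: [0.5367, -0.1598, 0.1444]
orientation: [[-0.977, 0.211, -0.003], [0.211, 0.977, 0.002], [0.004, 0.001, -1.0]]
force: [-0.2, -0.1, -1.4]
width: 0.0429
```

Emit:
{"api": "carry_out", "payload": {"motion": [[[0,0,-0.031,0.0084,0.046,-0.002,-1],[0,0,-0.03,0.007,0.046,-0.002,-1],[0,0,-0.031,0.0055,0.0465,-0.002,-1],[0,0,-0.03,0.004,0.0466,-0.002,-1],[0,0,-0.031,0.003,0.0467,-0.002,-1]]]}}

```text
t: 6.15
position: [0.5442, 0.0732, 0.1544]
orientation: [[-0.998, 0.06, -0.004], [0.06, 0.998, -0.0], [0.004, -0.0, -1.0]]
force: [0.6, -0.2, -1.1]
width: 0.0426
```

```bash
python3 look.py top4; python3 - <<'E'
from h import *
snap('side','side4')
E
python3 plan.py -1 .55,.165,.13,180,3 .55,.165,.04,180,5 .55,.165,.014,180,2
```

```text
now [0.5443 0.0754 0.1546] yaw 176.8 w 0.0428 F [-0.1 -0.4 -1.1] t 6.25
[[[0.001,-0.001,-0.018,-0.0003,0.0299,0.0083,-1],[0,-0.001,-0.019,-0.0008,0.0299,0.0082,-1],[0.001,-0.001,-0.018,-0.0014,0.0299,0.0082,-1],[-0,-0,-0,-0,0,0.018,-1],[-0,-0,-0,-0,0,0.018,-1]]]
[[[-0,-0,-0,-0,0,0.018,-1],[-0,-0,-0,-0,0,0.018,-1],[-0,-0,-0,-0,0.0001,0.018,-1],[-0,-0,-0,-0,-0,0.013,-1],[-0,-0,-0,-0.0001,-0,0.013,-1]]]
```

View pics/side4.png

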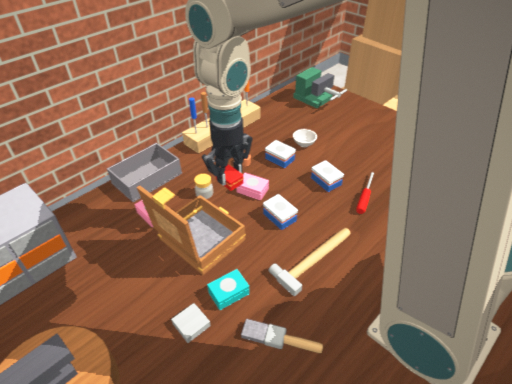

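```bash
python3 - <<'E'
import cv2
for n,(a,b,c,d) in {'side4':(120,220,180,300),'top4':(120,240,110,260)}.items():
    i=cv2.imread(f'pics/{n}.png')[a:b,c:d];cv2.imwrite(f'pics/{n}c.png',cv2.resize(i,None,fx=4,fy=4,interpolation=2))
E
```

```text
(no output)
```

View pics/side4c.png

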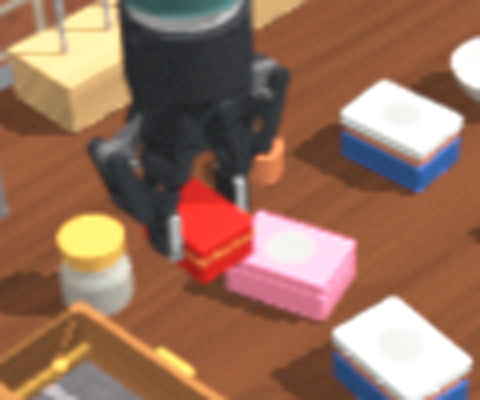

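View pics/top4c.png

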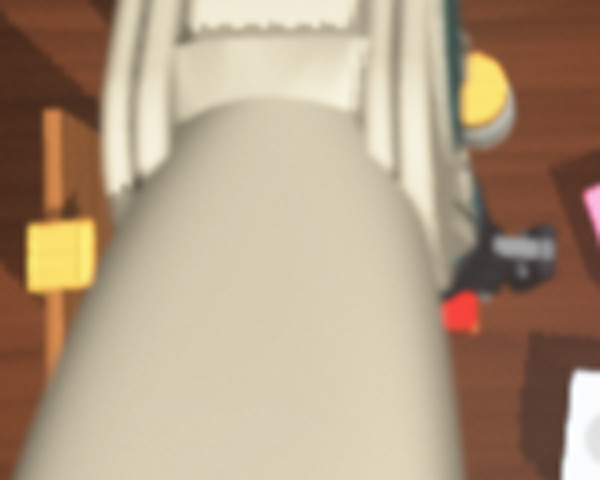

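Emit:
{"api": "carry_out", "payload": {"motion": [[[0,0,-0.018,0,0.03,0.008,-1],[0,0,-0.019,-0.001,0.03,0.008,-1],[0,0,-0.018,-0.001,0.03,0.008,-1],[0,0,0,0,0,0.018,-1],[0,0,0,0,0,0.018,-1]]]}}

```text
t: 6.88
position: [0.5507, 0.1605, 0.0942]
orientation: [[-1.0, 0.006, -0.002], [0.006, 1.0, -0.001], [0.002, -0.001, -1.0]]
force: [-0.5, -0.8, -1.0]
width: 0.0428
```

Emit:
{"api": "carry_out", "payload": {"motion": [[[0,0,0,0,0,0.018,-1],[0,0,0,0,0,0.018,-1],[0,0,0,0,0,0.018,-1],[0,0,0,0,0,0.012,-1],[0,0,0,0,0,0.011,-1]]]}}

```text
t: 7.5
position: [0.552, 0.1614, 0.0186]
orientation: [[-1.0, 0.006, 0.0], [0.006, 1.0, -0.0], [-0.0, -0.0, -1.0]]
force: [0.4, 0.1, 0.2]
width: 0.0426
```

Emit:
{"api": "carry_out", "payload": {"motion": [[[0,0,0,0,0,0,-1],[0,0,0,0,0,0,0.4],[0,0,0,0,0,0,0.4],[0,0,0,0,0,0,0.4],[0,0,0,0,0,0,0.4]]]}}

```text
t: 8.12
position: [0.5521, 0.1616, 0.0197]
orientation: [[-1.0, 0.006, 0.001], [0.006, 1.0, 0.0], [-0.001, 0.0, -1.0]]
force: [-0.1, -0.4, -0.4]
width: 0.06
```

```bash
python3 - <<'E'
from h import *
snap('side','side5')
i=cv2.imread('pics/side5.png')[140:280,130:290];cv2.imwrite('pics/side5c.png',cv2.resize(i,None,fx=4,fy=4,interpolation=2))
E
```

```text
(no output)
```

View pics/side5c.png

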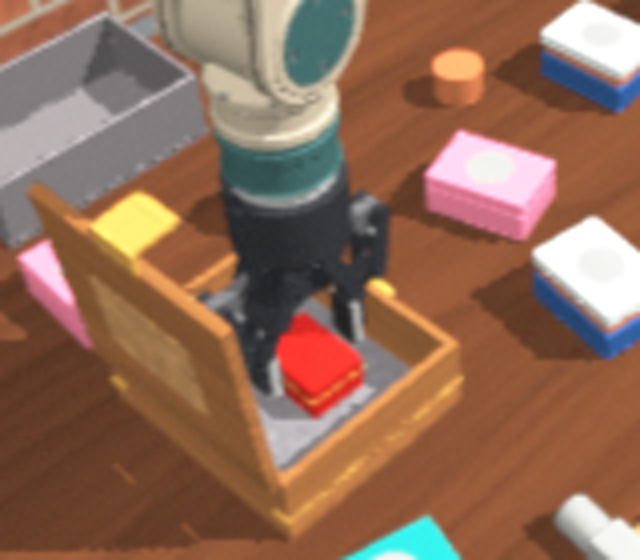

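Emit:
{"api": "carry_out", "payload": {"motion": [[[0,0,0,0,0,-0.05,0.4],[0,0,0,0,0,-0.06,0.4],[0,0,0,0,0,-0.06,0.4],[0,0,0,0,0,-0.06,-1],[0,0,0,0,0,-0.06,-1]]]}}

```text
t: 8.8
position: [0.5515, 0.1614, 0.3114]
orientation: [[-1.0, 0.006, 0.001], [0.006, 1.0, 0.0], [-0.001, 0.0, -1.0]]
force: [0.8, -0.0, -0.4]
width: 0.024
```

```bash
python3 look.py top5 pendant_box; python3 plan.py -1 .552,.315,.31,180,5  .552,.315,.17,180,5
python3 - <<'E'
import cv2
i=cv2.imread('pics/top5.png')[120:260,100:260];cv2.imwrite('pics/top5c.png',cv2.resize(i,None,fx=4,fy=4,interpolation=2))
E
```

```text
pendant_box 0.85 ztop 0.036 [0.557  0.1338] [58.3 39.3] 0.2 358 [247.5  60.   54. ]
now [0.5559 0.1622 0.3182] yaw 179.7 w 0.0091 F [ 0.3  1.1 -0.6] t 8.9
[[[0.001,0.003,-0.001,0.001,0.0305,0.0017,-1],[0,0.003,-0.001,0.0009,0.0306,0.0017,-1],[0.001,0.003,-0.001,0.0009,0.0305,0.0017,-1],[0,0.003,-0.001,0.0009,0.0306,0.0017,-1],[0.001,0.003,-0.002,0.0008,0.0305,0.0016,-1]]]
[[[-0,0,0,0,0,0.028,-1],[-0,0,0,0,0,0.028,-1],[-0,0,0,0,0,0.028,-1],[-0,0,0,0,0,0.028,-1],[-0,0,0,0,0.0001,0.028,-1]]]
```

View pics/top5c.png

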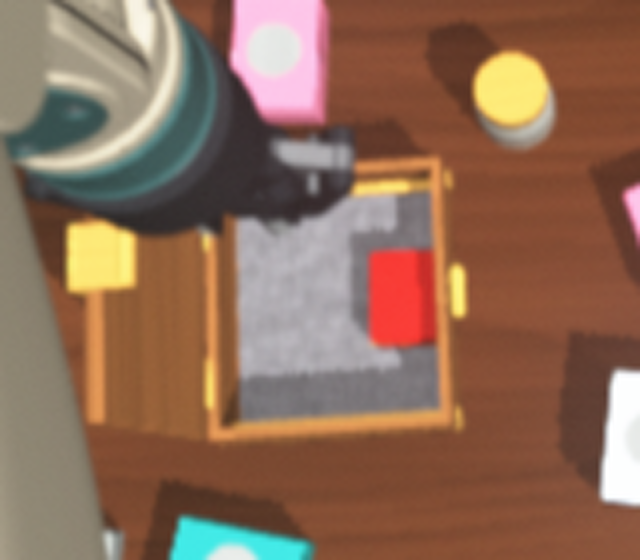

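Emit:
{"api": "carry_out", "payload": {"motion": [[[0,0.003,0,0.001,0.031,0.002,-1],[0,0.003,0,0.001,0.031,0.002,-1],[0,0.003,0,0.001,0.031,0.002,-1],[0,0.003,0,0.001,0.031,0.002,-1],[0,0.003,0,0.001,0.0305,0.001,-1]]]}}

```text
t: 9.52
position: [0.5473, 0.3169, 0.2995]
orientation: [[-1.0, 0.006, -0.016], [0.006, 1.0, -0.0], [0.016, -0.0, -1.0]]
force: [-0.1, -0.5, -0.1]
width: -0.0002
```

Emit:
{"api": "carry_out", "payload": {"motion": [[[0,0,0,0,0,0.028,-1],[0,0,0,0,0,0.028,-1],[0,0,0,0,0,0.028,-1],[0,0,0,0,0,0.028,-1],[0,0,0,0,0,0.028,-1]]]}}

```text
t: 10.15
position: [0.5452, 0.3159, 0.1588]
orientation: [[-1.0, 0.006, -0.016], [0.006, 1.0, -0.0], [0.016, -0.0, -1.0]]
force: [0.5, -0.0, -0.4]
width: -0.0003
```

```bash
python3 plan.py -1 .552,.20,.17,180,5
python3 - <<'E'
from h import *
im,d=snap('side','side6')
i=cv2.imread('pics/side6.png')[100:280,100:300];cv2.imwrite('pics/side6c.png',cv2.resize(i,None,fx=3.3,fy=3.3,interpolation=2))
E
```

```text
now [0.5452 0.3159 0.1588] yaw 179.7 w -0.0003 F [ 0.5 -0.  -0.4] t 10.15
[[[-0,-0.003,-0.001,-0.0015,-0.0232,-0.0022,-1],[-0,-0.003,-0.001,-0.0014,-0.0232,-0.0023,-1],[-0,-0.003,-0.001,-0.0014,-0.0231,-0.0022,-1],[-0,-0.003,-0.001,-0.0014,-0.0232,-0.0023,-1],[-0,-0.004,-0.002,-0.0015,-0.0231,-0.0022,-1]]]
```

View pics/side6c.png

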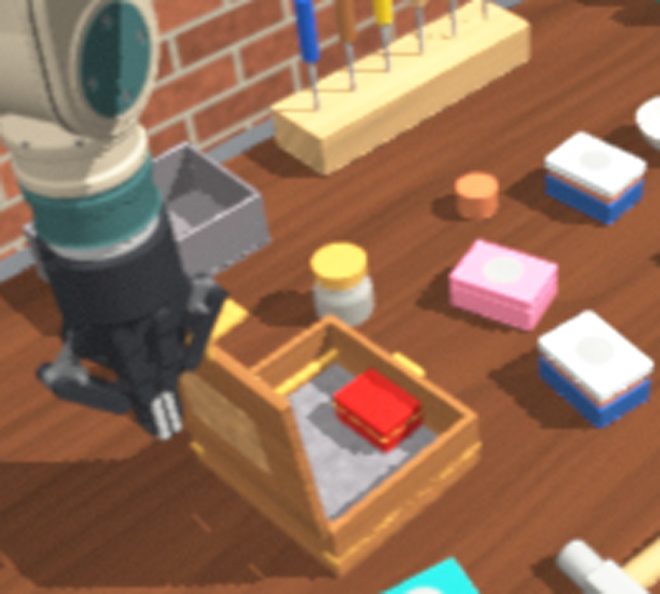

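Emit:
{"api": "carry_out", "payload": {"motion": [[[0,-0.016,0,0,0.008,-0.006,-1],[0,0,-0.174,0,0,-0.006,-1],[0,0,-0.174,0,0,0,-1],[0,0,-0.174,0,0,0,-1],[0,0,-0.174,0,0,0,-1]]]}}

```text
t: 10.82
position: [0.547, 0.3253, 0.1752]
orientation: [[-0.767, -0.641, 0.005], [-0.641, 0.767, 0.002], [-0.005, -0.002, -1.0]]
force: [-0.1, 0.2, 0.1]
width: 0.0002
```

Emit:
{"api": "carry_out", "payload": {"motion": [[[0,0,-0.174,0,0,0,-1],[0,0,-0.174,0,0,0,-1],[0,0,-0.174,0,0,0,-1],[0,0,-0.174,0,0,0,-1],[0,0,-0.174,0,0,0,-1]]]}}

```text
t: 11.45
position: [0.547, 0.3252, 0.1752]
orientation: [[-0.004, -1.0, 0.005], [-1.0, 0.004, 0.002], [-0.002, -0.005, -1.0]]
force: [0.8, -0.1, -0.2]
width: -0.0
```

```bash
python3 plan.py -1 .552,.26,.175,270,5 .552,.20,.175,270,5 .552,.16,.15,270,5
```

```text
now [0.547  0.3252 0.1752] yaw -90.3 w -0.0 F [ 0.8 -0.1 -0.2] t 11.45
[[[-0.001,0,-0.001,0.013,-0.0011,0,-1],[-0.001,0,-0.001,0.013,-0.001,0,-1],[-0.001,0.001,-0.001,0.0131,-0.001,0,-1],[-0.001,0,-0.001,0.0131,-0.001,0,-1],[-0.001,0.001,-0,0.013,-0.0011,0.0001,-1]]]
[[[-0,-0,-0,0.012,-0,-0,-1],[-0,-0,-0,0.012,-0,-0,-1],[-0,-0,-0,0.012,-0,-0,-1],[-0,-0,-0,0.012,-0,-0,-1],[-0,-0,-0,0.012,-0,-0,-1]]]
[[[-0,-0,-0,0.008,-0,0.005,-1],[-0,-0,-0,0.008,-0,0.005,-1],[-0,-0,-0,0.008,-0,0.005,-1],[-0,-0,-0,0.008,-0,0.005,-1],[-0,-0,-0,0.008,-0,0.005,-1]]]
```

Emit:
{"api": "carry_out", "payload": {"motion": [[[0,0,0,0.013,-0.001,0,-1],[0,0,0,0.013,-0.001,0,-1],[0,0,0,0.013,-0.001,0,-1],[0,0,0,0.013,-0.001,0,-1],[0,0,0,0.013,-0.001,0,-1]]]}}

```text
t: 12.08
position: [0.5502, 0.2583, 0.1727]
orientation: [[-0.011, -1.0, 0.001], [-1.0, 0.011, 0.001], [-0.001, -0.001, -1.0]]
force: [-0.4, 1.6, 1.7]
width: 0.0001
```

Emit:
{"api": "carry_out", "payload": {"motion": [[[0,0,0,0.012,0,0,-1],[0,0,0,0.012,0,0,-1],[0,0,0,0.012,0,0,-1],[0,0,0,0.012,0,0,-1],[0,0,0,0.012,0,0.003,-1]]]}}

```text
t: 12.7
position: [0.5496, 0.1981, 0.1695]
orientation: [[-0.011, -1.0, 0.002], [-1.0, 0.011, -0.0], [0.0, -0.002, -1.0]]
force: [0.9, 2.1, 0.6]
width: -0.0001
```

```bash
python3 plan.py -1 .552,.172,.145,270,4 .552,.145,.110,270,4 .552,.135,.095,270,2
python3 - <<'E'
from h import *
im,d=snap('side','side7')
i=cv2.imread('pics/side7.png')[100:280,100:300];cv2.imwrite('pics/side7c.png',cv2.resize(i,None,fx=3.3,fy=3.3,interpolation=2))
E
```

```text
now [0.5496 0.1981 0.1695] yaw -90.6 w -0.0001 F [0.9 2.1 0.6] t 12.7
[[[-0,-0,-0.003,0.0065,-0.0007,0.0061,-1],[-0.001,-0,-0.003,0.0065,-0.0006,0.0061,-1],[-0,-0,-0.002,0.0066,-0.0006,0.0062,-1],[-0.001,-0,-0.003,0.0065,-0.0007,0.0061,-1],[0,-0,0,0.0068,0,0.0088,-1]]]
[[[0,-0,0,0.0067,0,0.0087,-1],[0,-0,0,0.0068,0,0.0088,-1],[0,-0,0,0.0067,0,0.0087,-1],[0,-0,0,0.005,0,0.0075,-1],[0,-0,0,0.005,0,0.0075,-1]]]
```

View pics/side7c.png

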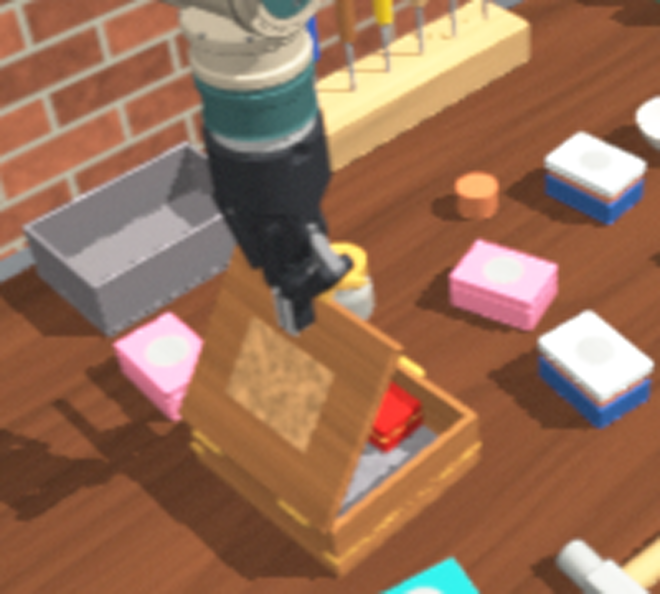

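Lid swinging down with little force. Continue along the arc.

Emit:
{"api": "carry_out", "payload": {"motion": [[[0,0,0,0.0065,0,0.006,-1],[0,0,0,0.0065,0,0.006,-1],[0,0,0,0.0065,0,0.006,-1],[0,0,0,0.0065,0,0.006,-1],[0,0,0,0.007,0,0.009,-1]]]}}

```text
t: 13.38
position: [0.5493, 0.1655, 0.136]
orientation: [[-0.01, -1.0, 0.001], [-1.0, 0.01, -0.0], [0.0, -0.001, -1.0]]
force: [-0.1, 0.1, 1.3]
width: 0.0001
```

Emit:
{"api": "carry_out", "payload": {"motion": [[[0,0,0,0.007,0,0.009,-1],[0,0,0,0.007,0,0.009,-1],[0,0,0,0.007,0,0.009,-1],[0,0,0,0.005,0,0.0075,-1],[0,0,0,0.005,0,0.0075,-1]]]}}

```text
t: 14.0
position: [0.5486, 0.1346, 0.0938]
orientation: [[-0.011, -1.0, 0.001], [-1.0, 0.011, -0.0], [0.0, -0.001, -1.0]]
force: [0.1, -0.1, 0.0]
width: 0.0002
```

```bash
python3 plan.py -1 .550,.114,.082,270,5
python3 - <<'E'
from h import *
im,d=snap('side','side8')
i=cv2.imread('pics/side8.png')[100:280,100:300];cv2.imwrite('pics/side8c.png',cv2.resize(i,None,fx=3.3,fy=3.3,interpolation=2))
E
```

```text
now [0.5486 0.1346 0.0938] yaw -90.6 w 0.0002 F [ 0.1 -0.1  0. ] t 14.0
[[[-0,-0,-0.002,0.0041,-0.0003,0.0024,-1],[-0,-0,-0.002,0.0041,-0.0003,0.0023,-1],[-0,-0,-0.002,0.0041,-0.0003,0.0024,-1],[-0,-0,-0.002,0.0042,-0.0003,0.0023,-1],[-0.001,-0,-0.003,0.0041,-0.0003,0.0024,-1]]]
```

View pics/side8c.png

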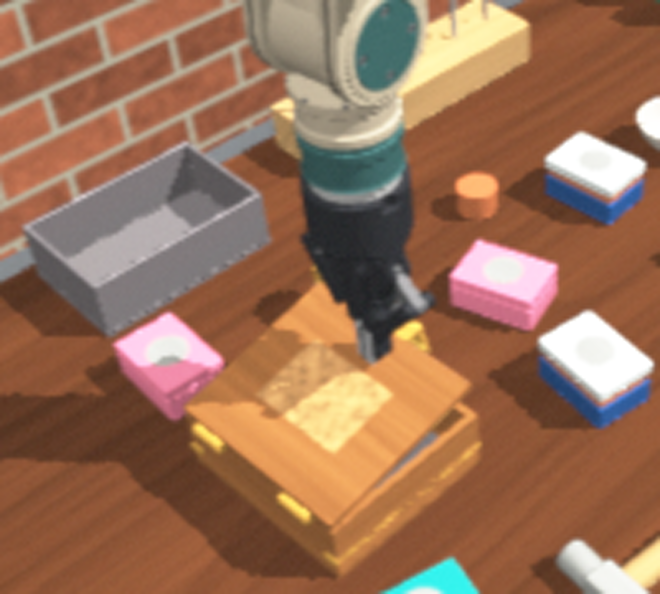

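Emit:
{"api": "carry_out", "payload": {"motion": [[[0,0,0,0.004,0,0,-1],[0,0,0,0.004,0,0,-1],[0,0,0,0.004,0,0,-1],[0,0,0,0.004,0,0.003,-1],[0,0,0,0.003,0,0.004,-1]]]}}

```text
t: 14.68
position: [0.5488, 0.1158, 0.0874]
orientation: [[-0.011, -1.0, 0.002], [-1.0, 0.011, 0.0], [-0.0, -0.002, -1.0]]
force: [1.1, 1.0, -0.2]
width: -0.0002
```

Emit:
{"api": "carry_out", "payload": {"motion": [[[0,0,0,0,0,0.004,-1],[0,0,0,0,0,0.004,-1],[0,0,0,0,0,0.004,-1],[0,0,0,0,0,0.004,-1],[0,0,0,0,0,0.003,-1]]]}}

```text
t: 15.3
position: [0.5489, 0.1158, 0.0685]
orientation: [[-0.011, -1.0, 0.002], [-1.0, 0.011, -0.0], [0.0, -0.002, -1.0]]
force: [0.5, -0.6, 0.1]
width: 0.0001
```

Emit:
{"api": "carry_out", "payload": {"motion": [[[0,0,0,0,0,0.001,-1],[0,0,0,0,0,0.001,-1],[0,0,0,0,0,0.001,-1],[0,0,0,0,0,0.001,-1],[0,0,0,0,0,0,-1]]]}}

```text
t: 15.92
position: [0.5484, 0.1162, 0.0658]
orientation: [[-0.01, -1.0, 0.001], [-1.0, 0.01, 0.0], [-0.0, -0.001, -1.0]]
force: [-4.1, 0.3, 11.5]
width: -0.0
```

Emit:
{"api": "carry_out", "payload": {"motion": [[[0,0,0,0,0,0.002,-1],[0,0,0,0,0,0.002,-1],[0,0,0,0,0,0.001,-1],[0,0,0,0,0,0,-1],[0,0,0,0,0,0,-1]]]}}

```text
t: 16.55
position: [0.5487, 0.1162, 0.0653]
orientation: [[-0.01, -1.0, 0.002], [-1.0, 0.01, -0.0], [0.0, -0.002, -1.0]]
force: [-13.9, -1.8, 37.4]
width: 0.0002
```

Emit:
{"api": "carry_out", "payload": {"motion": [[[0,0,0,0,0,-0.005,-1],[0,0,0,0,0,-0.03,-1],[0,0,0,0,0,-0.05,-1],[0,0,0,-0.01,0,-0.06,-1],[0,0,0,-0.02,0,-0.06,-1]]]}}

```text
t: 17.18
position: [0.5485, 0.1456, 0.265]
orientation: [[-0.012, -1.0, 0.001], [-1.0, 0.012, -0.0], [0.0, -0.001, -1.0]]
force: [0.6, 0.6, 0.2]
width: 0.0004
```

```bash
python3 look.py top9 case_lid tin1 bench_block
python3 - <<'E'
from h import *
im,d=snap('side','side9')
for nm,dd,tag in(('side',d,'side9'),('top',np.load('pics/top9.npy'),'top9')):
    WW=world(nm,dd); 
    m=(WW[...,2]>.058)&(WW[...,2]<.08)&(WW[...,0]>.44)&(WW[...,0]<.67)&(WW[...,1]>.08)&(WW[...,1]<.27)
    P=WW[m]; print(nm,rect(P[:,:2]),len(P),[ (round(a,3),P[abs(P[:,1]-a)<.01,2].mean().round(4)) for a in (.11,.14,.17,.2,.23)])
    img=cv2.cvtColor(cv2.imread(f'pics/{tag}.png'),cv2.COLOR_BGR2HSV)
i=cv2.imread('pics/side9.png')[100:280,100:300];cv2.imwrite('pics/side9c.png',cv2.resize(i,None,fx=3.3,fy=3.3,interpolation=2))
i=cv2.imread('pics/top9.png')[120:260,100:260];cv2.imwrite('pics/top9c.png',cv2.resize(i,None,fx=4,fy=4,interpolation=2))
E
```

```text
case_lid 0.97 ztop 0.0662 [0.5548 0.1749] [172.9 169.9] -87.9 2955 [228. 153.  87.]
case_lid 0.56 ztop 0.0447 [ 0.6333 -0.2158] [79.9 56.5] 4.5 645 [251. 252. 253.]
tin1 0.97 ztop 0.0447 [ 0.4611 -0.0221] [79.9 55.7] -7.4 702 [251. 252. 253.]
tin1 0.93 ztop 0.0361 [ 0.5914 -0.0476] [79.  56.3] 18.2 635 [250. 194. 229.]
tin1 0.93 ztop 0.036 [0.3828 0.2319] [61.3 55.2] 76.7 459 [ 69. 230. 227.]
tin1 0.79 ztop 0.0445 [ 0.4585 -0.2321] [80.2 57. ] -11.4 725 [249. 250. 251.]
tin1 0.66 ztop 0.0363 [0.7226 0.2175] [79.7 53.4] 0.0 367 [243.5 191.  224. ]
tin1 0.57 ztop 0.0446 [ 0.6333 -0.2158] [79.9 56.5] 4.5 642 [248.  249.  250.5]
side (array([0.5539, 0.1718]), array([174.8, 173.5]), -88.2) 3239 [(0.11, np.float64(0.0673)), (0.14, np.float64(0.0675)), (0.17, np.float64(0.0676)), (0.2, np.float64(0.0675)), (0.23, np.float64(0.0672))]
top (array([0.5548, 0.1754]), array([173.9, 170. ]), -87.8) 3078 [(0.11, np.float64(0.0669)), (0.14, np.float64(0.0674)), (0.17, np.float64(0.0675)), (0.2, np.float64(0.0675)), (0.23, np.float64(0.0672))]
```

View pics/side9c.png

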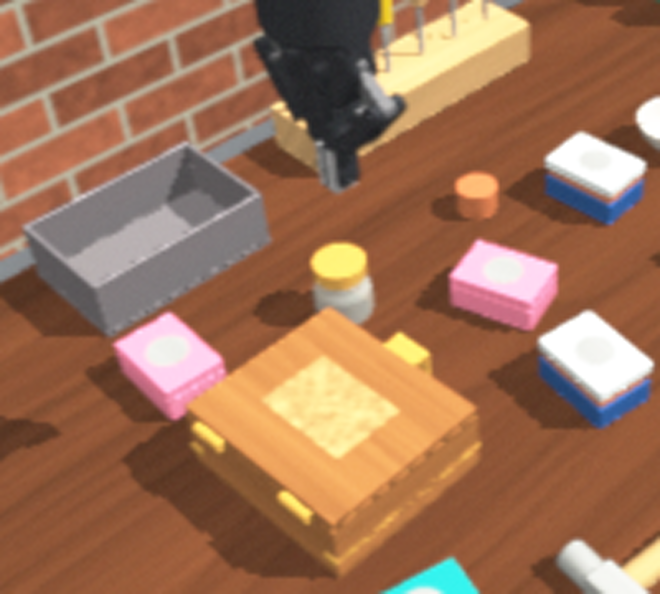

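View pics/top9c.png

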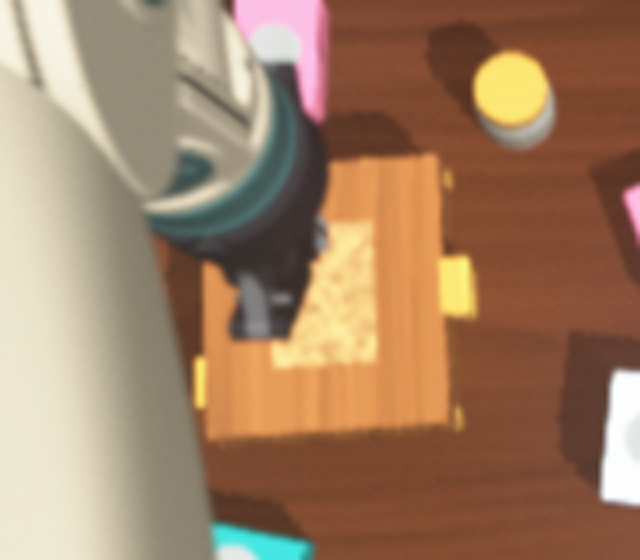

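```bash
python3 plan.py -1 .4600,-.0235,.10,173,10 .46,-.0235,.05,173,5
```

```text
now [0.5486 0.1458 0.2632] yaw -90.6 w -0.0002 F [-0.7 -0.1 -0.9] t 17.43
[[[-0,0,0.168,0.017,0.0087,0.0163,-1],[-0,0,0.168,0.0182,0.0057,0.0163,-1],[-0,0,0.168,0.0189,0.0026,0.0163,-1],[-0,0,0.168,0.0191,-0.0006,0.0163,-1],[-0,0,0.168,0.0188,-0.0038,0.0163,-1]]]
[[[-0,0,0.169,0.0178,-0.0069,0.0163,-1],[-0,0,0.168,0.0164,-0.0098,0.0163,-1],[-0,0,0.169,0.0146,-0.0124,0.0164,-1],[-0,0,0.168,0.0123,-0.0147,0.0163,-1],[-0,0.001,0.169,0.0097,-0.0165,0.0164,-1]]]
[[[-0,-0,-0,-0,0,0.01,-1],[-0,-0,-0,-0,0,0.01,-1],[-0,-0,-0,-0,0,0.01,-1],[-0,-0,-0,-0,0,0.01,-1],[-0,-0,-0,-0,0,0.01,-1]]]
```

Emit:
{"api": "carry_out", "payload": {"motion": [[[0,0,0.168,0.017,0.0087,0.0163,-1],[0,0,0.168,0.018,0.0057,0.0163,-1],[0,0,0.168,0.019,0.0026,0.0163,-1],[0,0,0.168,0.019,-0.0006,0.0163,-1],[0,0,0.168,0.019,-0.0038,0.0163,-1]]]}}

```text
t: 18.05
position: [0.5019, 0.0603, 0.1789]
orientation: [[-0.756, -0.655, -0.004], [-0.655, 0.756, -0.0], [0.003, 0.003, -1.0]]
force: [0.0, 0.7, -0.3]
width: 0.0
```

Emit:
{"api": "carry_out", "payload": {"motion": [[[0,0,0.168,0.018,-0.007,0.0163,-1],[0,0,0.168,0.0164,-0.01,0.0163,-1],[0,0,0.168,0.0146,-0.0124,0.0163,-1],[0,0,0.168,0.0123,-0.0147,0.0163,-1],[0,0,0.168,0.01,-0.0165,0.0163,-1]]]}}

```text
t: 18.68
position: [0.4571, -0.0244, 0.0977]
orientation: [[-0.992, 0.126, -0.004], [0.126, 0.992, 0.001], [0.004, 0.0, -1.0]]
force: [0.2, 0.7, -0.2]
width: -0.0
```

```bash
python3 look.py top10 tin1 pendant_box; python3 plan.py -1 .46,-.0235,.05,173,5; python3 - <<'E'
from h import *
im=cv2.imread('pics/top10.png');d=np.load('pics/top10.npy');W=world('top',d)
m=(W[...,2]>.064)&(W[...,2]<.075)&(W[...,0]>.44)&(W[...,0]<.67)&(W[...,1]>.08)&(W[...,1]<.27)
P=W[m];print(len(P),rect(P[:,:2]),P.min(0),P.max(0))
hsv=cv2.cvtColor(im,cv2.COLOR_BGR2HSV)
print('pad col',hsv[195,170:200:6],'wood',hsv[165,170:200:6])
cv2.imwrite('pics/top10c.png',cv2.resize(im[140:250,130:240],None,fx=5,fy=5,interpolation=2))
E
```

```text
tin1 0.77 ztop 0.0362 [0.385  0.2409] [79.6 55.7] 76.1 717 [ 73. 239. 236.]
tin1 0.66 ztop 0.036 [0.7228 0.2187] [78.4 55.9] -1.1 593 [231. 141. 171.]
tin1 0.64 ztop 0.0362 [ 0.6057 -0.0429] [55.6 49.8] -71.1 303 [253. 209. 238.]
tin1 0.63 ztop 0.0447 [ 0.4582 -0.2319] [79.1 56.3] -11.3 711 [253. 253. 254.]
tin1 0.59 ztop 0.0444 [ 0.6336 -0.2158] [80.1 56.4] 5.0 642 [252. 253. 254.]
now [ 0.4566 -0.024   0.0979] yaw 173.2 w -0.0004 F [ 0.5  0.5 -0.2] t 18.82
[[[0,-0.001,0.001,-0.0007,0.0002,0.0096,-1],[0,-0.001,0,-0.0007,0.0002,0.0096,-1],[0,-0.001,0.001,-0.0007,0.0001,0.0096,-1],[0,-0.001,0,-0.0007,0.0002,0.0095,-1],[0.001,-0.001,0.001,-0.0007,0.0001,0.0096,-1]]]
4099 (array([0.5547, 0.1747]), array([172.8, 170.3]), -88.1) [0.46770422 0.08808102 0.06400315] [0.64147186 0.26154027 0.07408024]
pad col [[ 22 108 250]
 [ 20 113 248]
 [ 23  99 253]
 [ 21 108 250]
 [ 15 146 237]] wood [[ 15 155 235]
 [ 15 153 236]
 [ 14 161 217]
 [ 13 162 172]
 [ 13 164 174]]
```

View pics/top10c.png

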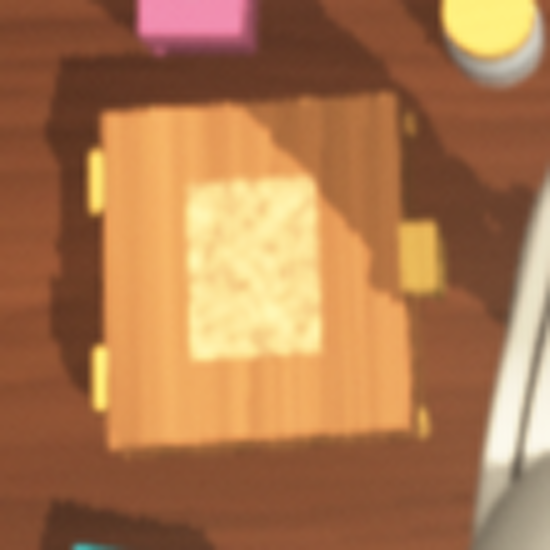

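```bash
python3 - <<'E'
from h import *
im=cv2.imread('pics/top10.png');W=world('top',np.load('pics/top10.npy'))
hsv=cv2.cvtColor(im,cv2.COLOR_BGR2HSV)
c=camera_info('top');K=np.array(c['camera_matrix']);R=np.array(c['R']);t=np.array(c['t'])
def onplane(u,v,z):
    r=np.stack([(u-K[0,2])/K[0,0],(v-K[1,2])/K[1,1],np.ones_like(u,float)],-1)@R; C=-R.T@t
    return C+r*((z-C[2])/r[...,2])[...,None]
m=(hsv[...,1]<130)&(hsv[...,2]>225); m[:170]=0;m[225:]=0;m[:,:160]=0;m[:,205:]=0
v,u=np.nonzero(m)
for z in(.066,.0693):
    P=onplane(u,v,z);print(z,len(P),rect(P[:,:2]),P.mean(0))
cn,_=cv2.findContours(m.astype(np.uint8),0,1);cn=max(cn,key=len)[:,0].astype(float)
P=onplane(cn[:,0],cn[:,1],.0693);print('contour',rect(P[:,:2]))
# moments orientation
P=onplane(u,v,.0693)[:,:2];w,V=np.linalg.eigh(np.cov(P.T));print(np.degrees(np.arctan2(V[1,1],V[0,1])))
E
```

```text
0.066 913 (array([0.5554, 0.1801]), array([88.8, 65.2]), 2.8) [0.55493475 0.18007745 0.066     ]
0.0693 913 (array([0.5549, 0.1794]), array([88.5, 65. ]), 2.8) [0.5543734 0.1793856 0.0693   ]
contour (array([0.5549, 0.1794]), array([88.5, 65. ]), 2.8)
-177.59572160826488
```

Emit:
{"api": "carry_out", "payload": {"motion": [[[0,0,0,-0.001,0,0.01,-1],[0,0,0,-0.001,0,0.01,-1],[0,0,0,-0.001,0,0.01,-1],[0,0,0,-0.001,0,0.01,-1],[0,0,0,0,0,0.01,-1]]]}}

```text
t: 19.45
position: [0.464, -0.0244, 0.0499]
orientation: [[-0.993, 0.119, 0.001], [0.119, 0.993, 0.0], [-0.001, 0.0, -1.0]]
force: [-0.2, -0.1, -0.3]
width: -0.0004
```

Emit:
{"api": "carry_out", "payload": {"motion": [[[0,0,0,0,0,0.002,-1],[0,0,0,0,0,0.002,-1],[0,0,0,0,0,0.003,-1],[0,0,0,0,0,0.003,-1],[0,0,0,0,0,0.002,-1]]]}}

```text
t: 20.08
position: [0.4644, -0.0246, 0.0395]
orientation: [[-0.993, 0.119, 0.002], [0.119, 0.993, -0.0], [-0.002, -0.0, -1.0]]
force: [-1.8, 1.3, 6.4]
width: -0.0005
```

Emit:
{"api": "carry_out", "payload": {"motion": [[[0,0,0,0,0,0.001,-1],[0,0,0,0,0,0.001,-1],[0,0,0,0,0,0.001,-1],[0,0,0,0,0,0.001,-1],[0,0,0,0,0,0,-1]]]}}

```text
t: 20.7
position: [0.4644, -0.0246, 0.036]
orientation: [[-0.993, 0.12, 0.002], [0.12, 0.993, -0.0], [-0.002, -0.0, -1.0]]
force: [-3.1, -0.0, 9.8]
width: -0.0001
```

Emit:
{"api": "carry_out", "payload": {"motion": [[[0,0,0,0,0,0.001,-1],[0,0,0,0,0,0.001,-1],[0,0,0,0,0,0.001,-1],[0,0,0,0,0,0.001,-1],[0,0,0,0,0,0,-1]]]}}

```text
t: 21.32
position: [0.4646, -0.0246, 0.0356]
orientation: [[-0.993, 0.119, 0.002], [0.119, 0.993, -0.001], [-0.002, -0.0, -1.0]]
force: [-13.1, 2.0, 43.3]
width: 0.0002
```

Emit:
{"api": "carry_out", "payload": {"motion": [[[0,0,0,0,0,-0.005,-1],[0,0,0,0,0,-0.025,1],[0,0,0,0,0,-0.03,1],[0,0,0,0,0,-0.03,1],[0,0,0,0,0,0,1]]]}}

```text
t: 21.95
position: [0.4664, -0.025, 0.1231]
orientation: [[-0.993, 0.12, 0.007], [0.12, 0.993, -0.001], [-0.007, -0.0, -1.0]]
force: [0.6, 0.4, 0.1]
width: 0.0726
```

```bash
cat > slook.py <<'E'
import sys
from h import *
im,d=snap('side',sys.argv[1]); W=world('side',d)
for n in sys.argv[2:]:
    for r in trace(n,'side'):
        if r['confidence']<.3: continue
        m=r['mask']&(d>0); P=W[m]
        if len(P)<30: continue
        zt=np.percentile(P[:,2],85); Q=P[abs(P[:,2]-zt)<.006]
        print(n,round(r['confidence'],2),'ztop',round(zt-.0028,4),*rect(Q[:,:2]),len(Q),np.median(im[m],0))
E
python3 slook.py side11 tin1; python3 plan.py 1 .460,-.0235,.004,173,5
python3 -c "
import cv2
i=cv2.imread('pics/side11.png')[80:260,180:380];cv2.imwrite('pics/side11c.png',cv2.resize(i,None,fx=3.3,fy=3.3,interpolation=2))"
```

```text
tin1 0.92 ztop 0.0357 [0.7193 0.2158] [78.8 56.6] -2.4 429 [235. 141. 168.]
tin1 0.76 ztop 0.045 [ 0.4558 -0.2357] [81.2 57.5] -10.9 344 [239.  241.5 238. ]
tin1 0.76 ztop 0.0356 [0.3831 0.2382] [80.2 57.6] 76.5 754 [ 52. 241. 236.]
tin1 0.67 ztop 0.0359 [ 0.5899 -0.0516] [81.7 60.3] 16.6 345 [247. 189. 225.]
tin1 0.6 ztop 0.0358 [ 0.4587 -0.0257] [81.7 58.3] -7.4 454 [248. 248. 245.]
tin1 0.52 ztop 0.0328 [ 0.6186 -0.3522] [80.9 45.6] -34.0 73 [227. 220. 205.]
tin1 0.44 ztop 0.04 [ 0.662 -0.191] [8.  3.7] 9.9 9 [ 55.   93.5 150. ]
now [ 0.4639 -0.0245  0.1205] yaw 173.1 w 0.085 F [-0.4 -0.1  0.2] t 22.05
[[[0,0,0,0.0008,0.0001,0.0233,1],[0,0,0.001,0.0008,0.0001,0.0233,1],[0,0,0,0.0008,0.0001,0.0233,1],[0,0.001,0.001,0.0009,0.0001,0.0233,1],[0,0,0,0.0008,0.0001,0.0232,1]]]
```

View pics/side11c.png

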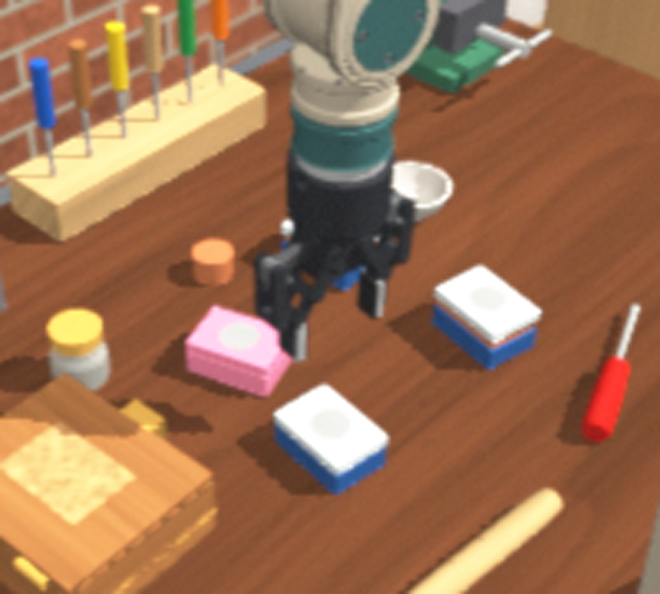

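Emit:
{"api": "carry_out", "payload": {"motion": [[[0,0,0,0.001,0,0.024,1],[0,0,0,0.001,0,0.024,1],[0,0,0,0.001,0,0.024,1],[0,0,0,0.001,0,0.024,1],[0,0,0,0,0,0.023,1]]]}}

```text
t: 22.68
position: [0.4581, -0.0237, -0.0007]
orientation: [[-0.993, 0.12, -0.002], [0.12, 0.993, 0.001], [0.002, 0.0, -1.0]]
force: [0.0, -0.4, 0.2]
width: 0.0851
```

Emit:
{"api": "carry_out", "payload": {"motion": [[[0,0,0,0,0,0,-1],[0,0,0,0,0,0,-1],[0,0,0,0,0,0,-1],[0,0,0,0,0,0,-1],[0,0,0,0,0,0,-1]]]}}

```text
t: 23.3
position: [0.4601, -0.024, 0.0018]
orientation: [[-0.993, 0.12, 0.001], [0.12, 0.993, -0.0], [-0.001, 0.0, -1.0]]
force: [0.2, -0.5, -2.7]
width: 0.0553
```

Emit:
{"api": "carry_out", "payload": {"motion": [[[0,0,0,0,0,-0.02,-1],[0,0,0,0,0,-0.05,-1],[0,0,0,0,0,-0.05,-1],[0,0,0,0,0,-0.03,-1],[0,0,0,0,0,0,-1]]]}}

```text
t: 23.92
position: [0.4623, -0.0245, 0.1543]
orientation: [[-0.993, 0.119, 0.008], [0.119, 0.993, -0.001], [-0.008, -0.0, -1.0]]
force: [-0.2, -0.7, -3.4]
width: 0.0553
```

```bash
python3 slook.py side12 bench_block; python3 - <<'E'
from h import *
n='side';im=cv2.imread('pics/side12.png')
hsv=cv2.cvtColor(im,cv2.COLOR_BGR2HSV)
c=camera_info(n);K=np.array(c['camera_matrix']);R=np.array(c['R']);t=np.array(c['t'])
def onplane(u,v,z):
    r=np.stack([(u-K[0,2])/K[0,0],(v-K[1,2])/K[1,1],np.ones_like(u,float)],-1)@R; C=-R.T@t
    return C+r*((z-C[2])/r[...,2])[...,None]
cu,cv_=proj(n,[.554,.178,.066]).round().astype(int);print(cu,cv_,hsv[cv_,cu])
m=(hsv[...,1]<130)&(hsv[...,2]>215); mm=np.zeros_like(m);mm[cv_-32:cv_+32,cu-32:cu+32]=1;m&=mm
k,l,s,ce=cv2.connectedComponentsWithStats(m.astype(np.uint8));i=l[cv_,cu]
v,u=np.nonzero(l==i)
for z in(.066,.069):
    P=onplane(u,v,z);print(z,len(P),rect(P[:,:2]),P.mean(0))
i=im[80:260,130:330];cv2.imwrite('pics/side12c.png',cv2.resize(i,None,fx=3.3,fy=3.3,interpolation=2))
E
```

```text
bench_block 0.74 ztop 0.0213 [0.3841 0.3491] [62.  59.7] -4.4 726 [237. 238. 233.]
199 223 [ 25  92 255]
0.066 634 (array([0.5557, 0.1754]), array([88.3, 64.7]), 2.7) [0.55317777 0.17665087 0.066     ]
0.069 634 (array([0.5533, 0.1769]), array([87.9, 64.5]), 2.7) [0.55084908 0.1781736  0.069     ]
```

View pics/side12c.png

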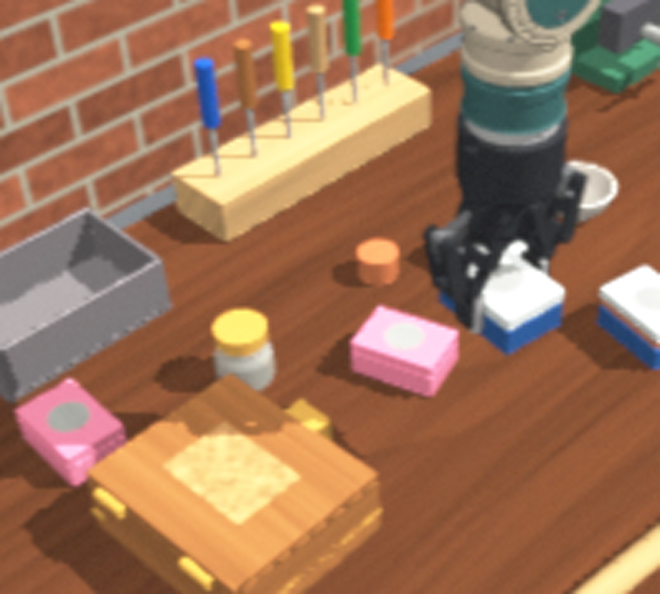

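```bash
python3 plan.py -1 .554,.178,.16,182.6,6 .554,.178,.085,182.6,4 .554,.178,.071,182.6,3
```

```text
now [ 0.4591 -0.0239  0.1508] yaw 173.1 w 0.0552 F [-0.5  0.1 -2.1] t 24.02
[[[0,0,-0.028,-0.0117,0.0353,-0.0015,-1],[0,0,-0.027,-0.0127,0.035,-0.0015,-1],[0,0,-0.028,-0.0136,0.0346,-0.0016,-1],[0,0,-0.027,-0.0145,0.0342,-0.0015,-1],[0,0,-0.028,-0.0155,0.0338,-0.0016,-1]]]
[[[0,0,-0.027,-0.0164,0.0333,-0.0015,-1],[0,0,-0,0,0,0.0187,-1],[0,0,-0,0,0,0.0188,-1],[0,0,-0,0,0,0.0187,-1],[0,0,-0,0,0,0.0188,-1]]]
[[[0,0,-0,0,0,0.0047,-1],[0,0,-0,0,0,0.0046,-1],[0,0,-0,0,0,0.0047,-1],[0,0,0,0,0,0,-1],[0,0,0,0,0,0,-1]]]
```

Emit:
{"api": "carry_out", "payload": {"motion": [[[0,0,-0.028,-0.0117,0.0353,-0.0015,-1],[0,0,-0.027,-0.0127,0.035,-0.0015,-1],[0,0,-0.028,-0.0136,0.0346,-0.0015,-1],[0,0,-0.027,-0.0145,0.034,-0.0015,-1],[0,0,-0.028,-0.0155,0.034,-0.0015,-1]]]}}

```text
t: 24.65
position: [0.5373, 0.1451, 0.156]
orientation: [[-1.0, -0.019, -0.004], [-0.019, 1.0, -0.001], [0.004, -0.001, -1.0]]
force: [-0.2, 0.3, -2.3]
width: 0.0554
```

Emit:
{"api": "carry_out", "payload": {"motion": [[[0,0,-0.028,-0.0165,0.0333,-0.0015,-1],[0,0,0,0,0,0.018,-1],[0,0,0,0,0,0.018,-1],[0,0,0,0,0,0.018,-1],[0,0,0,0,0,0.012,-1]]]}}

```text
t: 25.28
position: [0.5531, 0.1768, 0.0923]
orientation: [[-0.999, -0.045, -0.002], [-0.045, 0.999, -0.001], [0.002, -0.001, -1.0]]
force: [-1.5, 0.3, -3.1]
width: 0.0552
```

Emit:
{"api": "carry_out", "payload": {"motion": [[[0,0,0,0,0,0,-1],[0,0,0,0,0,0,-1],[0,0,0,0,0,0,-1],[0,0,0,0,0,0,-1],[0,0,0,0,0,0,-1]]]}}

```text
t: 25.9
position: [0.5551, 0.178, 0.0951]
orientation: [[-0.999, -0.046, 0.002], [-0.046, 0.999, 0.0], [-0.002, 0.0, -1.0]]
force: [-0.1, 0.5, -2.5]
width: 0.0553
```

```bash
python3 plan.py -1  .554,.178,.071,182.6,5;python3 slook.py side13;python3 - <<'E'
import cv2
i=cv2.imread('pics/side13.png')[130:290,120:300];cv2.imwrite('pics/side13c.png',cv2.resize(i,None,fx=3.3,fy=3.3,interpolation=2))
E
```

```text
now [0.5551 0.178  0.0951] yaw -177.3 w 0.0553 F [-0.1  0.5 -2.5] t 25.9
[[[0,0,0,0.0002,0,0.0048,-1],[0,0,0,0.0002,0,0.0048,-1],[0,0.001,0,0.0002,0,0.0048,-1],[0,0,0,0.0003,0,0.0048,-1],[0,0.001,0.001,0.0002,0.0001,0.0049,-1]]]
```

View pics/side13c.png

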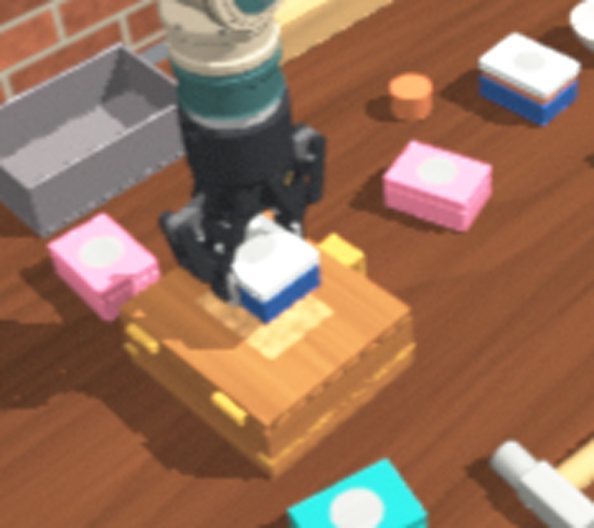

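Emit:
{"api": "carry_out", "payload": {"motion": [[[0,0,0,0.001,0,0.007,-1],[0,0,0,0,0,0.007,-1],[0,0,0,0,0,0.006,-1],[0,0,0,0,0,0.003,-1],[0,0,0,0,0,0.002,-1]]]}}

```text
t: 26.58
position: [0.5538, 0.1778, 0.0693]
orientation: [[-0.999, -0.046, 0.001], [-0.046, 0.999, -0.0], [-0.001, -0.0, -1.0]]
force: [-0.7, 0.8, -2.5]
width: 0.0554
```

Emit:
{"api": "carry_out", "payload": {"motion": [[[0,0,0,0,0,0.001,-1],[0,0,0,0,0,0,-1],[0,0,0,0,0,0,-1],[0,0,0,0,0,0,-1],[0,0,0,0,0,0,-1]]]}}

```text
t: 27.2
position: [0.5539, 0.1778, 0.0687]
orientation: [[-0.999, -0.046, 0.001], [-0.046, 0.999, 0.0], [-0.001, -0.0, -1.0]]
force: [0.0, 0.2, -2.8]
width: 0.0552
```

Emit:
{"api": "carry_out", "payload": {"motion": [[[0,0,0,0,0,0.001,-1],[0,0,0,0,0,0,-1],[0,0,0,0,0,0,-1],[0,0,0,0,0,0,-1],[0,0,0,0,0,0,-1]]]}}

```text
t: 27.82
position: [0.5539, 0.1778, 0.0677]
orientation: [[-0.999, -0.046, 0.001], [-0.046, 0.999, 0.0], [-0.001, -0.0, -1.0]]
force: [-0.0, -0.3, -2.9]
width: 0.0552
```

Emit:
{"api": "carry_out", "payload": {"motion": [[[0,0,0,0,0,0.001,-1],[0,0,0,0,0,0,-1],[0,0,0,0,0,0,-1],[0,0,0,0,0,0,0.6],[0,0,0,0,0,0,0.6]]]}}

```text
t: 28.45
position: [0.5542, 0.1779, 0.0667]
orientation: [[-0.999, -0.046, 0.002], [-0.046, 0.999, 0.0], [-0.002, 0.0, -1.0]]
force: [0.3, 0.5, -0.4]
width: 0.0685
```

Emit:
{"api": "carry_out", "payload": {"motion": [[[0,0,0,0,0,0,0.7],[0,0,0,0,0,-0.01,0.7],[0,0,0,0,0,-0.03,0.7],[0,0,0,0,0,-0.04,0.7],[0,0,0,0,0,-0.04,0.7]]]}}

```text
t: 29.08
position: [0.5537, 0.1778, 0.1884]
orientation: [[-0.999, -0.046, 0.001], [-0.046, 0.999, 0.0], [-0.001, 0.0, -1.0]]
force: [0.3, 0.3, -0.3]
width: 0.0727
```

```bash
python3 slook.py side14 tin1; python3 plan.py -1 .4575,-.234,.15,169,7 .4575,-.234,.055,169,3
```

```text
tin1 0.97 ztop 0.036 [0.7215 0.2155] [83.5 56.6] -2.6 442 [253. 209. 236.]
tin1 0.8 ztop 0.0361 [ 0.5897 -0.0498] [81.1 59.7] 17.4 366 [250. 203. 234.]
tin1 0.71 ztop 0.0354 [0.3828 0.2379] [80.5 57.1] 77.2 760 [ 53. 242. 237.]
tin1 0.68 ztop 0.1016 [0.5537 0.1743] [79.8 58.1] 2.6 549 [248. 249. 245.]
tin1 0.6 ztop 0.0446 [ 0.6289 -0.22  ] [78.7 60.2] 5.4 284 [224.  224.5 221.5]
tin1 0.57 ztop 0.0447 [ 0.4566 -0.2352] [81.4 58. ] -10.6 353 [236. 234. 231.]
tin1 0.53 ztop 0.0453 [ 0.6307 -0.2183] [82.  59.3] 3.3 276 [254. 255. 254.]
now [0.5578 0.1787 0.1931] yaw -177.3 w 0.0729 F [ 1.6 -0.3  0.1] t 29.18
[[[0,0.002,0.034,0.0171,-0.0582,0.0059,-1],[0.001,0.002,0.034,0.0151,-0.0588,0.0059,-1],[0,0.002,0.034,0.0131,-0.0593,0.006,-1],[0,0.001,0.034,0.0111,-0.0597,0.006,-1],[0.001,0.002,0.034,0.009,-0.06,0.006,-1]]]
[[[0,0.001,0.034,0.0069,-0.0603,0.006,-1],[0.001,0.002,0.034,0.0049,-0.0604,0.0061,-1],[-0,-0,0,0,-0,0.0317,-1],[-0,-0,0,0,-0,0.0316,-1],[-0,-0,0,0,-0,0.0317,-1]]]
```

Emit:
{"api": "carry_out", "payload": {"motion": [[[0,0,0.034,0.017,-0.058,0.003,-1],[0,0,0.034,0.015,-0.059,0.003,-1],[0,0,0.034,0.013,-0.059,0.006,-1],[0,0,0.034,0.011,-0.06,0.006,-1],[0,0,0.034,0.009,-0.06,0.009,-1]]]}}

```text
t: 29.8
position: [0.4819, -0.1189, 0.1599]
orientation: [[-0.992, 0.124, 0.002], [0.124, 0.992, -0.001], [-0.002, -0.0, -1.0]]
force: [0.4, -0.3, 0.4]
width: 0.0003
```

Emit:
{"api": "carry_out", "payload": {"motion": [[[0,0,0.034,0.007,-0.06,0.009,-1],[0,0,0.034,0.005,-0.06,0.01,-1],[0,0,0,0,0,0.028,-1],[0,0,0,0,0,0.028,-1],[0,0,0,0,0,0,-1]]]}}

```text
t: 30.42
position: [0.4513, -0.233, 0.0824]
orientation: [[-0.982, 0.191, -0.004], [0.191, 0.982, 0.003], [0.004, 0.002, -1.0]]
force: [-0.6, 0.1, 0.4]
width: -0.0003
```

```bash
python3 look.py top15 tin1;  python3 plan.py -1 .4575,-.234,.050,169,5;python3 - <<'E'
import cv2
i=cv2.imread('pics/top15.png')[140:250,130:240];cv2.imwrite('pics/top15c.png',cv2.resize(i,None,fx=5,fy=5,interpolation=2))
E
```

```text
tin1 0.8 ztop 0.1018 [0.5559 0.1782] [78.7 56.3] 2.5 745 [255. 255. 255.]
tin1 0.72 ztop 0.036 [ 0.5921 -0.0474] [80.3 56.2] 18.0 656 [247.  206.5 234. ]
tin1 0.7 ztop 0.0446 [ 0.6331 -0.2159] [79.6 56.4] 5.0 655 [254. 254. 254.]
tin1 0.7 ztop 0.0359 [0.3848 0.2412] [80. 56.] 77.1 726 [ 78. 245. 243.]
tin1 0.59 ztop 0.0361 [0.7228 0.2192] [78.9 56.7] -2.4 611 [239. 153. 184.]
tin1 0.58 ztop 0.0444 [ 0.4579 -0.2301] [77.5 53.2] -10.3 271 [254. 255. 255.]
now [ 0.4537 -0.2341  0.085 ] yaw 169.0 w 0.0001 F [ 0.8 -0.6  1.3] t 30.52
[[[0,0,0,-0.0007,0.0002,0.007,-1],[0,0,0,-0.0007,0.0002,0.007,-1],[0,0,0,-0.0008,0.0001,0.007,-1],[0,0,0,-0.0007,0.0002,0.007,-1],[0,0.001,0,-0.0008,0.0001,0.007,-1]]]
```

View pics/top15c.png

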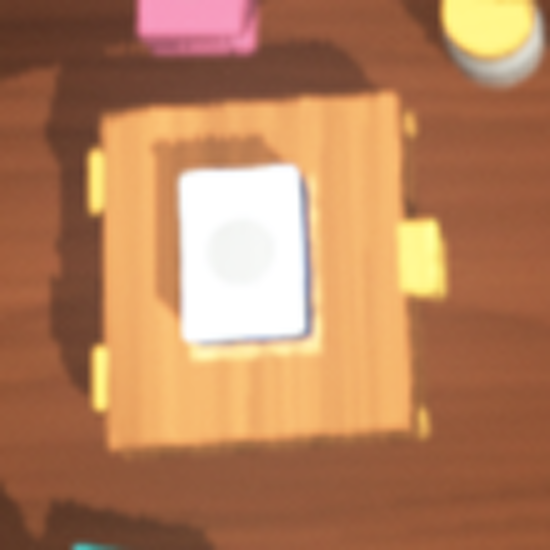

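Emit:
{"api": "carry_out", "payload": {"motion": [[[0,0,0,-0.001,0,0.008,-1],[0,0,0,-0.001,0,0.008,-1],[0,0,0,-0.001,0,0.008,-1],[0,0,0,0,0,0.008,-1],[0,0,0,0,0,0.004,-1]]]}}

```text
t: 31.15
position: [0.4561, -0.2344, 0.0477]
orientation: [[-0.982, 0.191, 0.0], [0.191, 0.982, 0.001], [0.0, 0.001, -1.0]]
force: [1.2, 0.5, 1.1]
width: 0.0002
```

Emit:
{"api": "carry_out", "payload": {"motion": [[[0,0,0,0,0,0.002,-1],[0,0,0,0,0,0.003,-1],[0,0,0,0,0,0.003,-1],[0,0,0,0,0,0.003,-1],[0,0,0,0,0,0.002,-1]]]}}

```text
t: 31.78
position: [0.4567, -0.2349, 0.0365]
orientation: [[-0.982, 0.191, 0.001], [0.191, 0.982, -0.0], [-0.001, -0.0, -1.0]]
force: [-1.9, 1.6, 7.0]
width: -0.0
```

Emit:
{"api": "carry_out", "payload": {"motion": [[[0,0,0,0,0,0.001,-1],[0,0,0,0,0,0.001,-1],[0,0,0,0,0,0.001,-1],[0,0,0,0,0,0.001,-1],[0,0,0,0,0,0,-1]]]}}

```text
t: 32.4
position: [0.4569, -0.235, 0.0358]
orientation: [[-0.982, 0.19, 0.001], [0.19, 0.982, -0.001], [-0.001, -0.0, -1.0]]
force: [-9.2, 5.4, 30.7]
width: 0.0002
```

Home (30 N at z 0.0358). Lift, open, check, and grasp.

Emit:
{"api": "carry_out", "payload": {"motion": [[[0,0,0,0,0,-0.005,-1],[0,0,0,0,0,-0.03,1],[0,0,0,0,0,-0.03,1],[0,0,0,0,0,-0.02,1],[0,0,0,0,0,0,1]]]}}

```text
t: 33.02
position: [0.458, -0.2358, 0.1182]
orientation: [[-0.982, 0.191, 0.005], [0.191, 0.982, -0.002], [-0.005, -0.002, -1.0]]
force: [-1.2, -0.3, 0.5]
width: 0.0723
```

```bash
python3 slook.py side16 tin1 bench_block; python3 plan.py 1 .4575,-.234,.001,169,5
```

```text
tin1 0.93 ztop 0.1014 [0.5542 0.1753] [81.1 56.1] 2.6 547 [248. 248. 246.]
tin1 0.92 ztop 0.036 [ 0.5898 -0.0506] [79.7 58.1] 18.2 363 [244.  156.5 180. ]
tin1 0.87 ztop 0.0448 [ 0.6294 -0.22  ] [80.8 59.5] 2.1 282 [226. 225. 221.]
tin1 0.83 ztop 0.036 [0.7205 0.2161] [81.8 55.8] -2.4 437 [243. 145. 174.]
tin1 0.77 ztop 0.0362 [ 0.4556 -0.2341] [79.5 57.7] -11.9 338 [249. 249. 246.]
tin1 0.71 ztop 0.0355 [0.3832 0.2379] [80.4 58.3] 76.6 757 [ 54. 243. 238.]
bench_block 0.81 ztop 0.0213 [0.3833 0.3494] [61.3 60.2] -3.8 718 [172. 174. 168.]
now [ 0.4558 -0.2343  0.1155] yaw 169.0 w 0.0855 F [ 0.4 -0.3 -0.6] t 33.17
[[[0,-0,0,-0.0003,0.0001,0.0229,1],[0,-0,0,-0.0003,0.0001,0.0229,1],[0,-0,0,-0.0003,0.0001,0.0229,1],[0,-0,0,-0.0004,0.0001,0.0229,1],[0.001,-0.001,0,-0.0003,0.0001,0.0229,1]]]
```

Emit:
{"api": "carry_out", "payload": {"motion": [[[0,0,0,0,0,0.023,1],[0,0,0,0,0.001,0.023,1],[0,0,0,0,0,0.023,1],[0,0,0,0,0,0.023,1],[0,0,0,0,0,0.022,1]]]}}

```text
t: 33.8
position: [0.4556, -0.2329, 0.0004]
orientation: [[-0.982, 0.191, -0.001], [0.191, 0.982, 0.002], [0.002, 0.001, -1.0]]
force: [-0.5, 0.5, -0.2]
width: 0.0854
```

Emit:
{"api": "carry_out", "payload": {"motion": [[[0,0,0,0,0,0,-1],[0,0,0,0,0,0,-1],[0,0,0,0,0,0,-1],[0,0,0,0,0,0,-1],[0,0,0,0,0,0,-1]]]}}

```text
t: 34.42
position: [0.4568, -0.2338, 0.0028]
orientation: [[-0.982, 0.191, 0.001], [0.191, 0.982, -0.0], [-0.001, 0.0, -1.0]]
force: [0.5, 0.6, -2.7]
width: 0.0552
```

Emit:
{"api": "carry_out", "payload": {"motion": [[[0,0,0,0,0,-0.02,-1],[0,0,0,0,0,-0.05,-1],[0,0,0,0,0,-0.06,-1],[0,0,0,0,0,-0.05,-1],[0,0,0,0,0,0,-1]]]}}

```text
t: 35.05
position: [0.46, -0.236, 0.1878]
orientation: [[-0.982, 0.191, 0.01], [0.19, 0.982, -0.006], [-0.011, -0.004, -1.0]]
force: [0.4, -0.8, -3.4]
width: 0.0554
```

Emit:
{"api": "carry_out", "payload": {"motion": [[[0,0,0,0,0,0,-1],[0,0,0,0,0,0,-1],[0,0,0,0,0,0,-1],[0,0,0,0,0,0,-1],[0,0,0,0,0,0,-1]]]}}

```text
t: 35.67
position: [0.4565, -0.2337, 0.1821]
orientation: [[-0.982, 0.191, 0.0], [0.191, 0.982, 0.0], [-0.0, 0.0, -1.0]]
force: [0.9, 0.4, -2.8]
width: 0.0549
```

```bash
python3 plan.py -1 .554,.178,.18,182.6,10;  python3 slook.py side17 ;python3 - <<'E'
import cv2
i=cv2.imread('pics/side17.png')[80:240,230:410];cv2.imwrite('pics/side17c.png',cv2.resize(i,None,fx=3.3,fy=3.3,interpolation=2))
E
```

```text
now [ 0.4565 -0.2337  0.1821] yaw 169.0 w 0.0549 F [ 0.9  0.4 -2.8] t 35.67
[[[0,0,-0.024,-0.0017,0.0423,0.0002,-1],[0,0,-0.024,-0.0027,0.0422,0.0002,-1],[0,0,-0.024,-0.0038,0.0421,0.0002,-1],[0,0,-0.024,-0.0048,0.042,0.0002,-1],[0,0,-0.024,-0.0058,0.0419,0.0003,-1]]]
[[[0,0,-0.023,-0.0068,0.0418,0.0002,-1],[0,0,-0.024,-0.0077,0.0416,0.0003,-1],[0,0,-0.023,-0.0087,0.0414,0.0002,-1],[0,0,-0.024,-0.0097,0.0412,0.0003,-1],[0,0,-0.023,-0.0106,0.041,0.0002,-1]]]
```

View pics/side17c.png

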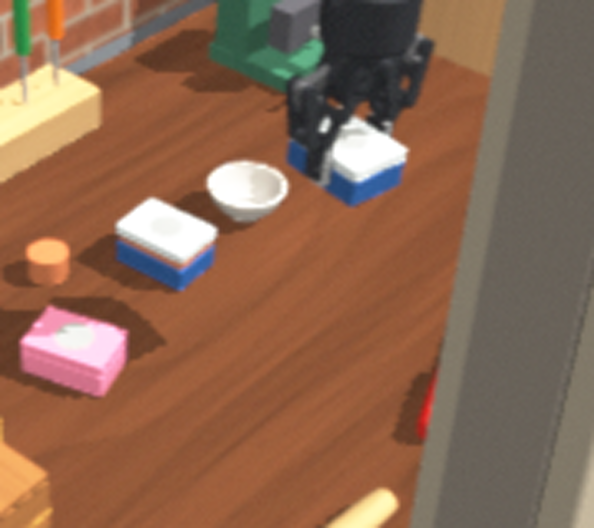

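Emit:
{"api": "carry_out", "payload": {"motion": [[[0,0,-0.024,-0.0017,0.042,0,-1],[0,0,-0.024,-0.0027,0.042,0,-1],[0,0,-0.024,-0.0038,0.042,0,-1],[0,0,-0.024,-0.0048,0.042,0,-1],[0,0,-0.024,-0.0058,0.042,0,-1]]]}}

```text
t: 36.35
position: [0.5057, -0.0272, 0.1828]
orientation: [[-0.997, 0.071, 0.002], [0.071, 0.997, -0.0], [-0.002, -0.0, -1.0]]
force: [0.6, 0.2, -3.3]
width: 0.0552
```

Emit:
{"api": "carry_out", "payload": {"motion": [[[0,0,-0.024,-0.0068,0.042,0,-1],[0,0,-0.024,-0.0077,0.0416,0,-1],[0,0,-0.024,-0.0087,0.0414,0,-1],[0,0,-0.023,-0.0097,0.041,0,-1],[0,0,-0.022,-0.0106,0.041,0,-1]]]}}

```text
t: 36.98
position: [0.5542, 0.1789, 0.1827]
orientation: [[-0.999, -0.046, 0.001], [-0.046, 0.999, -0.0], [-0.001, -0.0, -1.0]]
force: [-0.4, -0.5, -3.1]
width: 0.0555
```

Emit:
{"api": "carry_out", "payload": {"motion": [[[0,0,0,0,0,0.015,-1],[0,0,0,0,0,0.015,-1],[0,0,0,0,0,0.015,-1],[0,0,0,0,0,0,-1],[0,0,0,0,0,0,-1]]]}}

```text
t: 37.6
position: [0.554, 0.1769, 0.1378]
orientation: [[-0.999, -0.044, 0.001], [-0.044, 0.999, 0.0], [-0.001, -0.0, -1.0]]
force: [0.5, 0.5, -2.6]
width: 0.0554
```

```bash
python3 plan.py -1 .554,.178,.107,182.6,5;  python3 slook.py side18 ;python3 - <<'E'
import cv2
i=cv2.imread('pics/side18.png')[130:290,120:300];cv2.imwrite('pics/side18c.png',cv2.resize(i,None,fx=3.3,fy=3.3,interpolation=2))
E
```

```text
now [0.554  0.1769 0.1378] yaw -177.5 w 0.0554 F [ 0.5  0.5 -2.6] t 37.6
[[[-0,0,-0,-0,0.0002,0.0062,-1],[-0,0,-0,-0,0.0002,0.0061,-1],[-0,0,-0,-0,0.0002,0.0062,-1],[-0,0.001,-0.001,-0,0.0003,0.0061,-1],[-0,0,-0,-0,0.0002,0.0062,-1]]]
```

View pics/side18c.png

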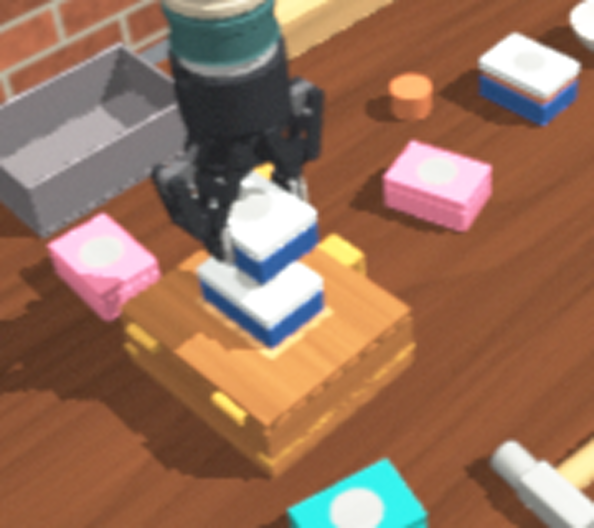

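Emit:
{"api": "carry_out", "payload": {"motion": [[[0,0,0,0,0.001,0.008,-1],[0,0,0,0,0,0.008,-1],[0,0,0,0,0,0.008,-1],[0,0,0,0,0,0.005,-1],[0,0,0,0,0,0.002,-1]]]}}

```text
t: 38.28
position: [0.5535, 0.1785, 0.106]
orientation: [[-0.999, -0.045, 0.0], [-0.045, 0.999, -0.0], [-0.0, -0.0, -1.0]]
force: [0.8, -0.1, -3.7]
width: 0.0552
```

Emit:
{"api": "carry_out", "payload": {"motion": [[[0,0,0,0,0,0.001,-1],[0,0,0,0,0,0,-1],[0,0,0,0,0,0,-1],[0,0,0,0,0,0,-1],[0,0,0,0,0,0,-1]]]}}

```text
t: 38.9
position: [0.5539, 0.1785, 0.1058]
orientation: [[-0.999, -0.045, 0.001], [-0.045, 0.999, 0.0], [-0.001, -0.0, -1.0]]
force: [0.2, -0.2, -2.4]
width: 0.0552
```

Emit:
{"api": "carry_out", "payload": {"motion": [[[0,0,0,0,0,0.001,-1],[0,0,0,0,0,0,-1],[0,0,0,0,0,0.001,-1],[0,0,0,0,0,0,-1],[0,0,0,0,0,0,-1]]]}}

```text
t: 39.52
position: [0.5539, 0.1785, 0.1041]
orientation: [[-0.999, -0.045, 0.001], [-0.045, 0.999, 0.0], [-0.001, 0.0, -1.0]]
force: [-1.9, 0.2, 2.4]
width: 0.0553
```

Emit:
{"api": "carry_out", "payload": {"motion": [[[0,0,0,0,0,-0.0005,-1],[0,0,0,0,0,0,0.6],[0,0,0,0,0,0,0.6],[0,0,0,0,0,0,0.7],[0,0,0,0,0,0,0.7]]]}}

```text
t: 40.15
position: [0.554, 0.1785, 0.1042]
orientation: [[-0.999, -0.045, 0.001], [-0.045, 0.999, 0.0], [-0.001, -0.0, -1.0]]
force: [0.2, 0.7, -0.4]
width: 0.0726
```

Emit:
{"api": "carry_out", "payload": {"motion": [[[0,0,0,0,0,-0.01,0.7],[0,0,0,0,0,-0.03,0.7],[0,0,0,0,0,-0.04,0.7],[0,0,0,0,0,-0.04,0.7],[0,0,0,0,0,0,0.7]]]}}

```text
t: 40.78
position: [0.5569, 0.1792, 0.2294]
orientation: [[-0.999, -0.045, 0.01], [-0.045, 0.999, 0.002], [-0.01, 0.001, -1.0]]
force: [0.5, 0.5, -0.8]
width: 0.0723
```

```bash
python3 slook.py side19 tin1 bench_block; python3 plan.py -1 .6315,-.217,.18,184.5,9;
```

```text
tin1 0.98 ztop 0.1374 [0.5537 0.1763] [82.3 56. ] 1.0 569 [247. 248. 245.]
tin1 0.89 ztop 0.0355 [0.3821 0.238 ] [80.4 56.5] 76.4 752 [ 53. 243. 238.]
tin1 0.81 ztop 0.0447 [ 0.6308 -0.2196] [82.1 60.4] 7.0 281 [224.  221.5 218. ]
tin1 0.79 ztop 0.0946 [0.5382 0.1934] [86.6 41.1] 37.8 88 [ 79.5 108.5 164. ]
tin1 0.77 ztop 0.036 [ 0.5891 -0.0502] [79.7 58.9] 20.4 369 [251.  206.5 235. ]
tin1 0.63 ztop 0.0361 [0.7203 0.2159] [79.8 55.6] -2.4 427 [254. 212. 238.]
tin1 0.32 ztop 0.0592 [0.6832 0.0581] [47.6 43.7] -46.4 146 [227.  196.5 125. ]
bench_block 0.76 ztop 0.0213 [0.3837 0.3491] [61.1 60.7] -3.2 742 [240. 240. 236.]
now [0.5533 0.1784 0.2238] yaw -177.4 w 0.0725 F [-0.4  0.4 -0.6] t 40.92
[[[-0,0,-0.004,-0.0067,-0.0443,0.0049,-1],[-0,0,-0.004,-0.0065,-0.0443,0.0049,-1],[-0,0,-0.004,-0.0063,-0.0443,0.0049,-1],[-0,0,-0.004,-0.0062,-0.0444,0.0049,-1],[-0,0,-0.003,-0.006,-0.0444,0.0049,-1]]]
[[[-0,0,-0.004,-0.0058,-0.0444,0.0049,-1],[-0,0,-0.003,-0.0057,-0.0444,0.0048,-1],[-0,0,-0.004,-0.0055,-0.0444,0.0049,-1],[-0,0,-0.003,-0.0054,-0.0445,0.0048,-1],[0,0,0,0,0,0,-1]]]
```

Emit:
{"api": "carry_out", "payload": {"motion": [[[0,0,-0.004,-0.0067,-0.044,0.005,-1],[0,0,-0.004,-0.0065,-0.044,0.005,-1],[0,0,-0.004,-0.0063,-0.044,0.005,-1],[0,0,-0.004,-0.006,-0.0445,0.005,-1],[0,0,-0.004,-0.006,-0.0445,0.005,-1]]]}}

```text
t: 41.55
position: [0.5958, -0.0417, 0.1971]
orientation: [[-0.998, -0.065, -0.002], [-0.065, 0.998, 0.001], [0.002, 0.001, -1.0]]
force: [0.4, -0.2, -0.9]
width: 0.0001
```

Emit:
{"api": "carry_out", "payload": {"motion": [[[0,0,-0.004,-0.006,-0.0445,0.005,-1],[0,0,-0.004,-0.006,-0.0445,0.015,-1],[0,0,-0.004,-0.0055,-0.0445,0.03,-1],[0,0,-0.004,-0.0055,-0.0445,0.04,-1],[0,0,0,0,0,0.02,-1]]]}}

```text
t: 42.18
position: [0.6306, -0.2185, 0.0848]
orientation: [[-0.997, -0.077, -0.004], [-0.077, 0.997, 0.002], [0.004, 0.002, -1.0]]
force: [-0.7, 0.4, 0.5]
width: -0.0002
```

```bash
python3 look.py top20 tin1;  python3 plan.py -1 .632,-.2175,.050,184.9,5;python3 - <<'E'
import cv2
i=cv2.imread('pics/top20.png')[140:250,130:240];cv2.imwrite('pics/top20c.png',cv2.resize(i,None,fx=5,fy=5,interpolation=2))
E
```

```text
tin1 0.87 ztop 0.0362 [0.7224 0.2191] [78.9 56.5] -2.4 604 [248. 190. 226.]
tin1 0.85 ztop 0.036 [0.3847 0.2408] [80.1 55.7] 77.1 717 [ 63. 229. 226.]
tin1 0.73 ztop 0.0662 [0.5549 0.1749] [172.9 170.4] -87.7 3057 [222. 149.  89.]
tin1 0.65 ztop 0.0981 [0.5458 0.1537] [79.2 31.4] -24.4 35 [144.  141.5 143. ]
tin1 0.62 ztop 0.0361 [ 0.5917 -0.0474] [79.7 56.1] 18.0 646 [250. 192. 227.]
tin1 0.57 ztop 0.1376 [0.5559 0.1788] [79.9 56.3] 2.4 831 [250. 251. 252.]
tin1 0.47 ztop 0.0445 [ 0.6168 -0.1954] [48.3 27.6] -17.0 129 [223. 226. 224.]
now [ 0.629  -0.215   0.0843] yaw -175.4 w 0.0 F [-0.1  1.4  0.5] t 42.27
[[[0.001,-0.001,-0.001,-0.0006,-0.0006,0.0069,-1],[0.001,-0.002,-0.001,-0.0006,-0.0006,0.0069,-1],[0.001,-0.001,-0.001,-0.0006,-0.0006,0.0068,-1],[0.001,-0.002,-0.001,-0.0006,-0.0005,0.0069,-1],[0.001,-0.001,-0.001,-0.0006,-0.0006,0.0068,-1]]]
```

View pics/top20c.png

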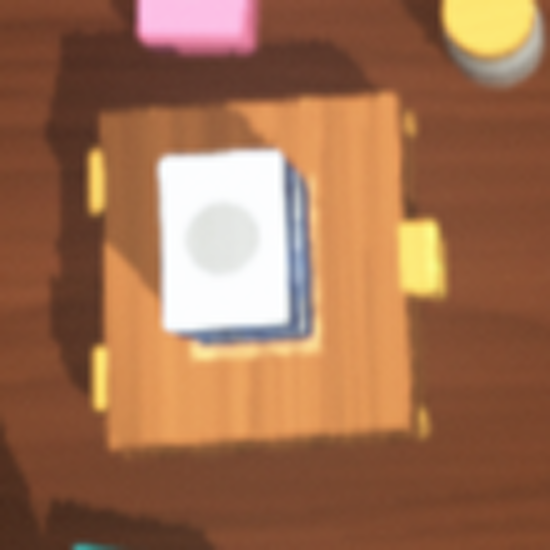

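Emit:
{"api": "carry_out", "payload": {"motion": [[[0,0,0,-0.001,-0.001,0.01,-1],[0,0,0,-0.001,0,0.01,-1],[0,0,0,0,0,0.009,-1],[0,0,0,0,0,0.006,-1],[0,0,0,0,0,0.001,-1]]]}}

```text
t: 42.9
position: [0.6345, -0.2169, 0.0528]
orientation: [[-0.997, -0.081, 0.0], [-0.081, 0.997, 0.0], [-0.0, 0.0, -1.0]]
force: [-0.8, 0.1, -0.1]
width: -0.0
```

Emit:
{"api": "carry_out", "payload": {"motion": [[[0,0,0,0,0,0.003,-1],[0,0,0,0,0,0.003,-1],[0,0,0,0,0,0.003,-1],[0,0,0,0,0,0.002,-1],[0,0,0,0,0,0.001,-1]]]}}

```text
t: 43.52
position: [0.635, -0.2174, 0.0424]
orientation: [[-0.997, -0.081, 0.001], [-0.081, 0.997, -0.0], [-0.001, -0.0, -1.0]]
force: [-2.7, 1.5, 5.6]
width: 0.0003
```

Emit:
{"api": "carry_out", "payload": {"motion": [[[0,0,0,0,0,0.001,-1],[0,0,0,0,0,0.001,-1],[0,0,0,0,0,0.001,-1],[0,0,0,0,0,0.001,-1],[0,0,0,0,0,0,-1]]]}}

```text
t: 44.15
position: [0.635, -0.2174, 0.0385]
orientation: [[-0.997, -0.081, 0.001], [-0.081, 0.997, -0.0], [-0.001, -0.0, -1.0]]
force: [-1.9, 1.1, 6.6]
width: -0.0003
```

Emit:
{"api": "carry_out", "payload": {"motion": [[[0,0,0,0,0,0.002,-1],[0,0,0,0,0,0.002,-1],[0,0,0,0,0,0.001,-1],[0,0,0,0,0,0.0005,-1],[0,0,0,0,0,0,-1]]]}}

```text
t: 44.78
position: [0.6351, -0.2174, 0.0359]
orientation: [[-0.997, -0.081, 0.002], [-0.081, 0.997, -0.001], [-0.002, -0.001, -1.0]]
force: [-7.1, 3.3, 19.9]
width: -0.0002
```

Emit:
{"api": "carry_out", "payload": {"motion": [[[0,0,0,0,0,0.001,-1],[0,0,0,0,0,0,-1],[0,0,0,0,0,-0.008,-1],[0,0,0,0,0,-0.035,1],[0,0,0,0,0,-0.04,1]]]}}

```text
t: 45.4
position: [0.6338, -0.2169, 0.1133]
orientation: [[-0.997, -0.081, -0.001], [-0.081, 0.997, 0.001], [0.001, 0.001, -1.0]]
force: [0.3, -0.4, 0.4]
width: 0.0357
```

Emit:
{"api": "carry_out", "payload": {"motion": [[[0,0,0,0,0,0,1],[0,0,0,0,0,0,1],[0,0,0,0,0,0,1],[0,0,0,0,0,0,1],[0,0,0,0,0,0,1]]]}}

```text
t: 46.02
position: [0.6343, -0.2171, 0.1129]
orientation: [[-0.997, -0.081, -0.0], [-0.081, 0.997, 0.001], [0.0, 0.001, -1.0]]
force: [-1.0, 0.3, -0.3]
width: 0.085
```

```bash
python3 slook.py side21 tin1 ; python3 plan.py 1 .632,-.2175,.002,184.9,5;  python3 - <<'E'
import cv2
i=cv2.imread('pics/side21.png')[80:240,210:390];cv2.imwrite('pics/side21c.png',cv2.resize(i,None,fx=3.3,fy=3.3,interpolation=2))
E
```

```text
tin1 0.91 ztop 0.1374 [0.5542 0.176 ] [81.6 57.9] 2.4 573 [241. 243. 240.]
tin1 0.86 ztop 0.036 [0.721  0.2166] [82.2 57.9] -3.1 429 [252. 202. 232.]
tin1 0.76 ztop 0.0355 [0.3824 0.2386] [79.9 56.9] 76.3 752 [ 50. 237. 231.]
tin1 0.68 ztop 0.0361 [ 0.6305 -0.2186] [80.9 59.6] 3.2 289 [238. 239. 234.]
tin1 0.61 ztop 0.036 [ 0.5886 -0.0506] [77.6 58.4] 18.7 359 [247. 196. 228.]
tin1 0.59 ztop 0.0971 [0.5415 0.1933] [95.5 44.3] 35.8 113 [104.5 115.  156. ]
now [ 0.6346 -0.2172  0.1133] yaw -175.3 w 0.0854 F [-0.2 -0.4  0.2] t 46.12
[[[0,0,-0.001,0.0005,-0,0.0223,1],[0,0,-0.001,0.0005,-0,0.0223,1],[0,0,-0.001,0.0005,-0.0001,0.0222,1],[0,0,-0.001,0.0006,-0,0.0223,1],[0,0,-0,0.0005,-0.0001,0.0222,1]]]
```

View pics/side21c.png

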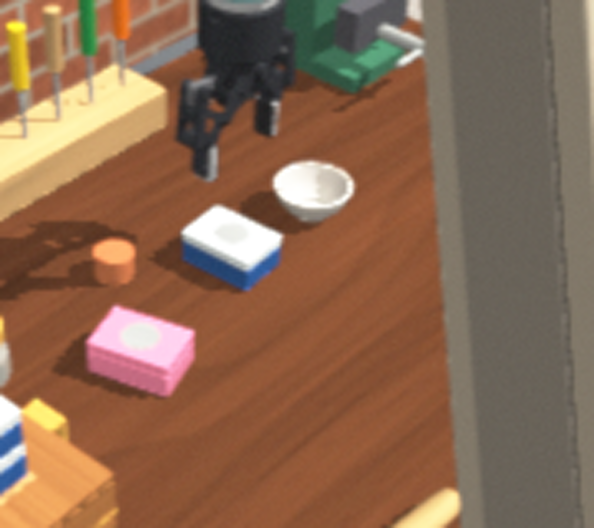

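Tin 3's lid is home (no copper neck, top at 36 mm). Grasp.

Emit:
{"api": "carry_out", "payload": {"motion": [[[0,0,0,0.0005,0,0.0225,1],[0,0,0,0.0005,0,0.0225,1],[0,0,0,0.0005,0,0.022,1],[0,0,0,0.0005,0,0.022,1],[0,0,0,0.0005,0,0.022,1]]]}}

```text
t: 46.75
position: [0.6325, -0.2175, 0.0021]
orientation: [[-0.997, -0.081, 0.001], [-0.081, 0.997, -0.0], [-0.001, -0.0, -1.0]]
force: [-0.6, 0.3, 0.0]
width: 0.0852
```

Emit:
{"api": "carry_out", "payload": {"motion": [[[0,0,0,0,0,0,-1],[0,0,0,0,0,0,-1],[0,0,0,0,0,0,-1],[0,0,0,0,0,0,-1],[0,0,0,0,0,0,-1]]]}}

```text
t: 47.38
position: [0.6327, -0.2177, 0.0033]
orientation: [[-0.997, -0.081, 0.002], [-0.081, 0.997, -0.0], [-0.002, -0.001, -1.0]]
force: [0.2, 1.1, 0.3]
width: 0.0554
```

Emit:
{"api": "carry_out", "payload": {"motion": [[[0,0,0,0,0,-0.03,-1],[0,0,0,0,0,-0.06,-1],[0,0,0,0,0,-0.06,-1],[0,0,0,0,0,-0.05,-1],[0,0,0,0,0,-0.02,-1]]]}}

```text
t: 48.0
position: [0.634, -0.2183, 0.2276]
orientation: [[-0.997, -0.081, 0.007], [-0.081, 0.997, -0.003], [-0.007, -0.004, -1.0]]
force: [0.6, 0.2, -2.5]
width: 0.0555
```

Emit:
{"api": "carry_out", "payload": {"motion": [[[0,0,0,0,0,0,-1],[0,0,0,0,0,0,-1],[0,0,0,0,0,0,-1],[0,0,0,0,0,0,-1],[0,0,0,0,0,0,-1]]]}}

```text
t: 48.62
position: [0.6319, -0.2174, 0.2219]
orientation: [[-0.997, -0.081, -0.0], [-0.081, 0.997, 0.001], [0.0, 0.001, -1.0]]
force: [0.2, 0.1, -1.5]
width: 0.055
```

```bash
python3 plan.py -1 .554,.1785,.22,182.6,10
```

```text
now [ 0.6319 -0.2174  0.2219] yaw -175.3 w 0.055 F [ 0.2  0.1 -1.5] t 48.62
[[[0,-0,0.004,0.0046,0.0401,0.0002,-1],[0,-0,0.004,0.0047,0.0401,0.0002,-1],[0,-0,0.003,0.0049,0.04,0.0002,-1],[0,-0,0.004,0.005,0.04,0.0002,-1],[0,-0,0.003,0.0051,0.04,0.0002,-1]]]
[[[0,-0,0.004,0.0053,0.04,0.0002,-1],[0,-0,0.003,0.0054,0.04,0.0002,-1],[0,-0,0.004,0.0055,0.04,0.0003,-1],[0,-0,0.003,0.0057,0.0399,0.0002,-1],[0.001,-0,0.004,0.0059,0.04,0.0003,-1]]]
```

Emit:
{"api": "carry_out", "payload": {"motion": [[[0,0,0.004,0.0046,0.04,0,-1],[0,0,0.004,0.0047,0.04,0,-1],[0,0,0.003,0.005,0.04,0,-1],[0,0,0.004,0.005,0.04,0,-1],[0,0,0.003,0.005,0.04,0,-1]]]}}

```text
t: 49.25
position: [0.5929, -0.0186, 0.2228]
orientation: [[-0.998, -0.063, 0.001], [-0.063, 0.998, 0.0], [-0.001, -0.0, -1.0]]
force: [-0.0, -0.1, -1.8]
width: 0.0554
```

Emit:
{"api": "carry_out", "payload": {"motion": [[[0,0,0.004,0.0053,0.04,0,-1],[0,0,0.003,0.0054,0.04,0,-1],[0,0,0.004,0.0055,0.04,0,-1],[0,0,0.003,0.0057,0.04,0,-1],[0,0,0.004,0.006,0.04,0,-1]]]}}

```text
t: 49.88
position: [0.5539, 0.1796, 0.2227]
orientation: [[-0.999, -0.045, 0.001], [-0.045, 0.999, 0.0], [-0.001, 0.0, -1.0]]
force: [1.5, 0.3, -1.5]
width: 0.0552
```

Emit:
{"api": "carry_out", "payload": {"motion": [[[0,0,0,0,0,0.012,-1],[0,0,0,0,0,0.012,-1],[0,0,0,0,0,0.012,-1],[0,0,0,0,0,0.012,-1],[0,0,0,0,0,0,-1]]]}}

```text
t: 50.5
position: [0.5532, 0.1774, 0.1729]
orientation: [[-0.999, -0.044, -0.002], [-0.044, 0.999, -0.001], [0.002, -0.001, -1.0]]
force: [0.0, 0.0, -2.7]
width: 0.0553
```

Emit:
{"api": "carry_out", "payload": {"motion": [[[0,0,0,0,0,0,-1],[0,0,0,0,0,0,-1],[0,0,0,0,0,0,-1],[0,0,0,0,0,0,-1],[0,0,0,0,0,0,-1]]]}}

```text
t: 51.12
position: [0.5543, 0.1784, 0.1748]
orientation: [[-0.999, -0.045, 0.001], [-0.045, 0.999, 0.0], [-0.001, -0.0, -1.0]]
force: [-0.7, 0.8, -2.2]
width: 0.0549
```

```bash
python3 plan.py -1 .554,.1785,.143,182.6,5;  python3 slook.py side22 ;python3 - <<'E'
import cv2
i=cv2.imread('pics/side22.png')[110:270,120:300];cv2.imwrite('pics/side22c.png',cv2.resize(i,None,fx=3.3,fy=3.3,interpolation=2))
E
```

```text
now [0.5543 0.1784 0.1748] yaw -177.4 w 0.0549 F [-0.7  0.8 -2.2] t 51.12
[[[-0,0,-0,0.0001,0,0.0064,-1],[-0,0,-0,0,0,0.0064,-1],[-0,0,-0,0.0001,0,0.0063,-1],[-0,0.001,-0,0,0,0.0064,-1],[-0,0,-0,0.0001,0.0001,0.0063,-1]]]
```

View pics/side22c.png

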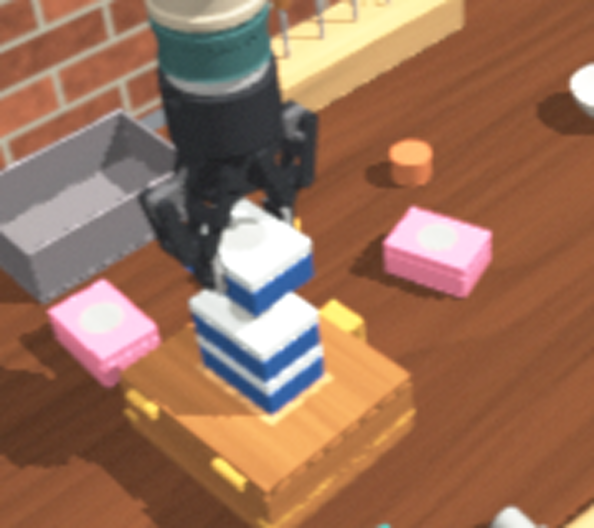

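Emit:
{"api": "carry_out", "payload": {"motion": [[[0,0,0,0,0,0.009,-1],[0,0,0,0,0,0.009,-1],[0,0,0,0,0,0.008,-1],[0,0,0,0,0,0.004,-1],[0,0,0,0,0,0.002,-1]]]}}

```text
t: 51.8
position: [0.554, 0.1783, 0.1422]
orientation: [[-0.999, -0.045, 0.0], [-0.045, 0.999, -0.0], [-0.0, -0.0, -1.0]]
force: [-0.1, 0.6, -2.0]
width: 0.0552
```

Emit:
{"api": "carry_out", "payload": {"motion": [[[0,0,0,0,0,0.001,-1],[0,0,0,0,0,0,-1],[0,0,0,0,0,0,-1],[0,0,0,0,0,0,-1],[0,0,0,0,0,0,-1]]]}}

```text
t: 52.42
position: [0.5543, 0.1784, 0.1418]
orientation: [[-0.999, -0.045, 0.001], [-0.045, 0.999, 0.0], [-0.001, -0.0, -1.0]]
force: [-0.1, -0.5, -1.7]
width: 0.055
```

Emit:
{"api": "carry_out", "payload": {"motion": [[[0,0,0,0,0,0.001,-1],[0,0,0,0,0,0,-1],[0,0,0,0,0,0,-1],[0,0,0,0,0,0,-1],[0,0,0,0,0,0,-1]]]}}

```text
t: 53.05
position: [0.5545, 0.1784, 0.1411]
orientation: [[-0.999, -0.045, 0.002], [-0.045, 0.999, 0.0], [-0.002, 0.0, -1.0]]
force: [-1.2, 0.1, 4.4]
width: 0.055
```

Contact. Release and retreat.

Emit:
{"api": "carry_out", "payload": {"motion": [[[0,0,0,0,0,-0.0005,-1],[0,0,0,0,0,0,0.6],[0,0,0,0,0,0,0.6],[0,0,0,0,0,0,0.7],[0,0,0,0,0,0,0.7]]]}}

```text
t: 53.68
position: [0.5542, 0.1783, 0.1411]
orientation: [[-0.999, -0.045, 0.001], [-0.045, 0.999, -0.0], [-0.001, -0.0, -1.0]]
force: [0.1, 0.8, 0.1]
width: 0.0727
```

Emit:
{"api": "carry_out", "payload": {"motion": [[[0,0,0,0,0,-0.01,0.7],[0,0,0,0,0,-0.03,0.7],[0,0,0,0,0,-0.04,0.7],[0,0,0,0,0,-0.04,0.7],[0,0,0,0,0,0,0.7]]]}}

```text
t: 54.3
position: [0.557, 0.1789, 0.2665]
orientation: [[-0.999, -0.045, 0.01], [-0.045, 0.999, 0.002], [-0.01, 0.001, -1.0]]
force: [-0.5, -0.2, 0.5]
width: 0.073
```

Emit:
{"api": "carry_out", "payload": {"motion": [[[0,0,0,0,-0.05,0,0.7],[0,0,0,0,-0.06,0,0.7],[0,0,0,0,-0.06,0,0.7],[0,0,0,0,-0.06,0,0.7],[0,0,0,0,-0.05,0,0.7]]]}}

```text
t: 54.92
position: [0.5662, -0.1035, 0.2606]
orientation: [[-0.999, -0.044, 0.0], [-0.044, 0.999, 0.0], [-0.0, 0.0, -1.0]]
force: [-0.1, -0.2, 0.4]
width: 0.0727
```

Emit:
{"api": "carry_out", "payload": {"motion": [[[0,0,0,0,-0.03,0,0.7],[0,0,0,0,0,0,0.7],[0,0,0,0,0,0,0.7],[0,0,0,0,0,0,0.7],[0,0,0,0,0,0,0.7]]]}}

```text
t: 55.55
position: [0.5681, -0.1303, 0.2612]
orientation: [[-0.999, -0.047, 0.001], [-0.047, 0.999, 0.0], [-0.001, 0.0, -1.0]]
force: [0.1, -0.4, -0.3]
width: 0.0724
```

```bash
python3 look.py top23 tin1 case_lid bench_block bead_bowl bead_jar wire_spool;  python3 slook.py side23 tin1;python3 - <<'E'
from h import *
i=cv2.imread('pics/side23.png')[110:270,120:300];j=cv2.imread('pics/top23.png')[120:260,110:268]
cv2.imwrite('pics/f23.png',np.hstack([cv2.resize(i,(400,356),interpolation=2),cv2.resize(j,(400,356),interpolation=2)]))
E
```

```text
tin1 0.95 ztop 0.0361 [0.7228 0.2187] [78.1 56.3] -0.4 599 [233. 161. 196.]
tin1 0.88 ztop 0.1735 [0.5555 0.1787] [80.1 56.6] 2.6 889 [239.  241.  243.5]
tin1 0.81 ztop 0.0361 [ 0.5916 -0.0475] [79.8 56.3] 17.8 644 [236. 163. 198.]
tin1 0.78 ztop 0.036 [0.3847 0.241 ] [80.2 55.8] 76.7 725 [ 52. 201. 196.]
case_lid 0.65 ztop 0.066 [0.5551 0.1742] [171.6 170.1] -87.8 2780 [192. 124.  72.]
bench_block 0.89 ztop 0.0219 [0.3852 0.3522] [61. 60.] 84.7 569 [129. 134. 131.]
bench_block 0.51 ztop 0.1736 [0.5555 0.1787] [80.1 56.6] 2.6 902 [241. 243. 245.]
bead_jar 0.64 ztop 0.0595 [0.6857 0.0621] [44.6 43.6] 48.0 246 [233.  188.5  94. ]
wire_spool 0.62 ztop 0.0284 [ 0.7041 -0.1226] [40.  34.9] -3.6 159 [232. 138.  86.]
tin1 0.93 ztop 0.1309 [0.5381 0.1939] [87.2 41.8] 37.1 99 [ 86. 114. 167.]
tin1 0.92 ztop 0.0355 [0.3831 0.2387] [80.2 57.2] 77.7 760 [ 54. 243. 238.]
tin1 0.91 ztop 0.1733 [0.5527 0.1759] [80.5 56.6] 3.5 581 [246. 248. 244.]
tin1 0.84 ztop 0.0969 [0.5371 0.1932] [86.9 40.7] 38.6 92 [100. 116. 165.]
tin1 0.77 ztop 0.0358 [0.7216 0.2171] [83.7 54.6] -0.9 423 [253. 212. 238.]
tin1 0.58 ztop 0.0363 [ 0.5881 -0.0479] [79.8 53.4] 17.8 339 [249.5 208.5 238. ]
```

View pics/f23.png

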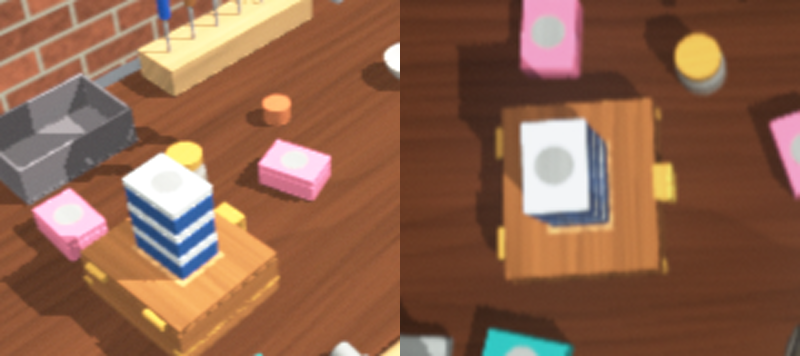

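View pics/top23.png

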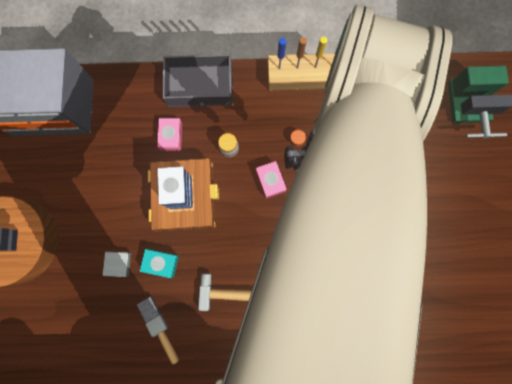

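```bash
python3 -c "
from bench import robot
print(robot.job_done(), robot.get_state()['t'])"
```

```text
the job is handed in; nothing more can be done
the job is handed in; nothing more can be done
```

I packed the order and handed it in at about 56 s of the 210 s limit. My last checks raised no problems that should fail it. The system gives no verdict when the job is handed in.

- **Pendant box:** it lies flat in the case, with its top at 36 mm (6 mm floor plus the 30 mm box). After I let go it sat about 3 cm toward the catch side of where I had placed it, so it is inside but not central.
- **Case lid:** it is shut past its catch. The outer face is level at 66 mm in both cameras, and the lid met a hard stop under about 37 N of fingertip press.
- **Tins:** only three blue tins showed in the pictures. I pressed each lid down to about 36 mm before moving the tin; the pressing force at the stop was about 43, 31 and 20 N.
- **Stack:** the tin tops measure about 102, 138 and 174 mm. Tins and pad both lie at about 2.6°. In the top camera the column is about 1 mm off the pad centre, and the tins agree with each other to under 1 mm.
- **Disagreement:** in the side camera the bottom tin sat about 2.6 mm toward the catch side of the pad centre. The two cameras generally differ by 2–3 mm in position.
- **Bystanders:** the jar, spool and steel block read the same as at the start, to within about 2 mm. The arm hid the bowl in the final top picture. The last side view I looked at before grasping the third tin showed it in place. I did not touch the pink or turquoise look-alikes.

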